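Load a headed pin into the cross-drilling jig and hold it down

TASK

Lift the headed steel pin off the wooden rack and feed it, plain end first, under the bridge of the drilling jig until its head is fully home against the near V-block and the pin lies square in both V-blocks. Then press it down firmly, with about 15 N, using the fingers between the two blocks, so that it bears on both faces of both Vs, and finish while still holding it down there, ready for the split-pin hole to be drilled. Leave the plain bar on the rack and the jar, hammer and hacksaw where they are.

Things in the scene. Friction and masses are not known exactly. Their poses are not given: they have to be found in the camera images.
- pin: headed pin: steel, round shank 22 mm diameter, 175 mm long, with a round head 36 mm diameter, 10 mm thick on one end; about 0.6 kg. Origin on the axis at mid-shank; x along the axis from head to plain end. Starts lying level in either bay of the rack, axis 53 mm above the bench, x roughly away from the robot, mid-shank within 8 mm of midway between the battens
- pin_tip (a point): centre of the pin's plain end face, 87.5 mm from its origin along +x
- pin_shoulder (a point): on the pin's axis at the underside of the head, 87.5 mm from its origin along -x
- jig: drilling jig, fixed: steel plate 220 x 100 x 15 mm, two V-blocks in line, bridge with drill bush. Origin on the bench, midway in the open space between the blocks; x along the grooves, the feed direction, roughly away from the robot; z up. Seated, the pin's axis is at y 0, z 60.5 mm, its top at 71.5 mm; home, the head's underside is at x -75 mm (near block's outer face), the plain end at x 100 mm
- bush (a point): centre of the bush's lower mouth, jig x 86, z 80 mm: 8.5 mm above a seated pin (bush 17 mm diameter, top z 99). The bridge stands over the far block from x 76 to 96 mm: posts with inner faces at y +-27 mm, outer +-39, crossbar z 82 to 94 mm. The pin cannot be lowered into its final place from above: it must pass endwise beneath
- near_left: left (+y) half, with one V face, of the near V-block: jig x -75 to -45 mm, 54 mm wide, top z 62 mm, 90-degree groove 34 mm across the top. Origin and axes are the jig's. Between near and far block 90 mm are clear down to the plate (top z 15 mm)
- near_right: right (-y) half, with the other V face, of the near V-block. Origin and axes are the jig's
- far_left: left (+y) half, with one V face, of the far V-block: jig x 45 to 100 mm, otherwise like the near one. Origin and axes are the jig's
- far_right: right (-y) half, with the other V face, of the far V-block. Origin and axes are the jig's
- rack: wooden rack, fixed: board 140 x 170 x 12 mm with two battens across it (18 mm thick, centred at x +-52 mm, tops at 52 mm, 86 mm clear between), each with two notches 24 mm wide, 10 mm deep at y +-45 mm. The pin lies in one pair of notches, the bar in the other, along the rack's x. Origin under the middle of the board
- bar: plain round steel bar without a head, 22 mm diameter, 150 mm long, in the other bay of the rack; leave it. Origin at its centre, x along it
- paste: jar of cutting paste, 64 mm diameter, 60 mm high, beyond the work; leave it. Origin under its centre
- hammer: hammer lying on the bench at the robot's left; leave it. x runs along the handle to the head
- hacksaw: hacksaw lying flat on the bench at the robot's right, about 390 x 110 mm; leave it. Origin at the middle of the blade, x along the blade
Not all that is in view belongs to the job. Leave any green, pink or yellow look-alike of the pin alone.

How it is judged:
By the outcome, as a careful person would: the job done as asked, in the order asked, and still so for the second after the job is handed in, while the arm keeps its last pose, push and grip.
It also fails if it takes over 64 s, if anything falls off the work surface, if the arm or the gripper's body presses on something with over 40 N, if the wrist force passes 120 N, or if a joint passes its speed limit or range.

ROBOT

A 6-joint arm with a two-finger parallel gripper is mounted at the origin on the work surface. World frame = base frame: x ahead of the robot, y to its left, z up, the work surface at z = 0. Lengths are in mm, angles in degrees, forces in N, time in s.
With the tool pointing down it reaches from about 300 to 850 mm from the base axis. Payload 4.2 kg.
Tool frame: the origin (TCP) lies midway between the tips of the shut fingers; the grasp point (between the pads) lies 19 mm behind it; x points along the fingers, y is the direction in which the jaws open and shut, and the axes are right-handed (so a half turn about x gives the same grasp; the last joint's range is limited). The gripper opens to 91 mm and grips with 3 to 60 N. Pads are 32 mm wide; open, the fingers measure 118 mm over their backs; the gripper's body (76 mm by 178 mm) begins 60 mm behind the grasp point.
Start: joints at [-72.365, 18.312, 89.639, -0, 72.044, -1.146], TCP at [185.132, -544.401, 182.076] pointing down, gripper open.
Joint ranges: [-177.97, 177.97], [-48.28, 115.42], [12.27, 149.76], [-77.06, 257.06], [2.81, 150.46], [-146.56, 146.56]. Speed limits (degrees/s): [147.25, 147.25, 180, 180, 180, 180].

INTERFACE

Orientations are given as [roll, pitch, yaw] about the fixed x, y, z axes, in that order (R = Rz(yaw) Ry(pitch) Rx(roll)).
In Python, from workcell import * gives the robot as it stands.
- The arm moves only by the shell command python3 -m handwheel 'ROWS' [FORCE]. ROWS is a JSON object of lists of equal length, an entry for each row: "gripper": the closure, from 0 (fully open) to 1 (shut); "offset": the shift along the tool's x, y, z in mm, a list of three; "rot": the turn, a rotation vector about the tool's x, y, z in degrees, a list of three. A call has 1 to 5 rows; each row is the pose to reach, as a shift and turn from the pose commanded when the call began, along the tool's axes at that moment; what a row does not reach only later rows make up. A row lasts 1/12 s, in which the tool goes at most 41.7 mm and 7.16 degrees, less where a joint would pass 70% of its speed; a pose out of reach is approached as far as the arm can. A call with a gripper value outside its range is refused whole. The fingers move at their own pace and stop on an object; FORCE is the grip in N (left out, the last holds). Time passes only in rows, so rows that repeat a pose let the fingers close. It gives the time, the measured TCP pose, the force and the opening at its end, in the units of the state.
- state(): the state, without advancing time (a new reading comes with each control period).
- grab_frame(name): name is "scene" or "top" or "wrist"; returns the picture (420x560x3 uint8, red, green, blue); there is no depth.
- camera_params(name): a dict with "fx", "fy", "cx", "cy" (pixels), "position" and "attitude" of the camera in the world; the wrist camera has in their place "hand_eye" (4x4, takes a point from camera to tool coordinates, whose origin is the TCP and whose axes are the tool frame's). Camera axes: x right, y up, looking along -z (the intrinsics and any distortion apply to the point x, -y, -z); pixel columns grow to the right and rows downward; lengths in mm; the calibration is good to about 2 mm. A picture is of the moment at which its call begins: read the wrist's pose just before it. camera_params takes no time and is no camera call.
- job_done(): hands the job in, once; it reports no verdict.
The state is a dict: "time_s": time; "qpos": joint angles; "qvel": joint speeds; "effort": joint torques, N m; "ee_pos": TCP position; "ee_rot": TCP orientation; "force": force on the tool from outside, world axes, zero at the start; "torque": the same for the moment, N m; "gripper_width": finger opening in mm.
Only numpy, scipy, OpenCV 4.12 (cv2) and the standard library are available. Lean on these libraries where they do the work, as an engineer would, in place of code of your own. Each camera call takes 0.05 s, during which the arm holds its last target.

## Working session

There is one attempt and no reset: what is moved stays moved. The work goes in short steps, Python scripts to look and compute and a shell command to move; the robot and the scene stay as the last step left them, time stands still between calls to the robot, and variables do not carry over. Pictures are saved under pics/ and viewed, and the job is handed in when it is done.

```bash
ls; mkdir -p pics
python3 - <<'E'
from workcell import *
import cv2
print(state())
for n in ("scene","top","wrist"):
    im=grab_frame(n); cv2.imwrite(f"pics/{n}0.png",im[:,:,::-1]); print(n,camera_params(n))
E
```

```text
pics
{'time_s': 0.0, 'qpos': array([-7.23661383e+01,  1.83512365e+01,  8.97062840e+01, -1.71518996e-03,
        7.20432419e+01, -1.14616822e+00]), 'qvel': array([-3.68201296e-02,  7.64534312e-02,  1.06558612e-01, -1.51870285e-02,
       -8.52670592e-05, -8.06379557e-02]), 'effort': array([-1.35367109e-04, -4.12454510e+01, -2.31975782e+01,  7.27406982e-02,
        4.56517248e-02, -1.57318050e-04]), 'ee_pos': array([ 184.93218437, -543.85929544,  181.2252102 ]), 'ee_rot': array([-90.21899085,  89.89922434, 108.5615693 ]), 'force': array([ 0.26130859, -0.00272316, -0.83917723]), 'torque': array([-0.00275736, -0.01064959, -0.02756584]), 'gripper_width': 91.18492842597715}
scene {'fx': 484.6246959336442, 'fy': 484.6246959336442, 'cx': 279.7949821238378, 'cy': 205.03405504056556, 'position': array([1170.18404509, -746.86929275, 1362.24996035]), 'attitude': array([36.69164054, -0.7808551 , 40.82220032])}
top {'fx': 460.63063345712914, 'fy': 460.63063345712914, 'cx': 274.1968930056832, 'cy': 211.13093737365998, 'position': array([ 368.38971224,  -10.59719911, 1570.28624049]), 'attitude': array([  6.85962123,   0.79903953, -91.10187493])}
wrist {'fx': 291.0516643453643, 'fy': 291.0516643453643, 'cx': 276.0919135160676, 'cy': 210.04772355846245, 'hand_eye': array([[-2.49000482e-04,  2.68811059e-01, -9.63192895e-01,
        -2.01966917e+02],
       [ 9.99999623e-01,  8.67865963e-04, -1.63086959e-05,
         1.64812742e+00],
       [ 8.31538371e-04, -9.63192536e-01, -2.68811173e-01,
        -7.59621271e+01],
       [ 0.00000000e+00,  0.00000000e+00,  0.00000000e+00,
         1.00000000e+00]])}
```

View pics/scene0.png

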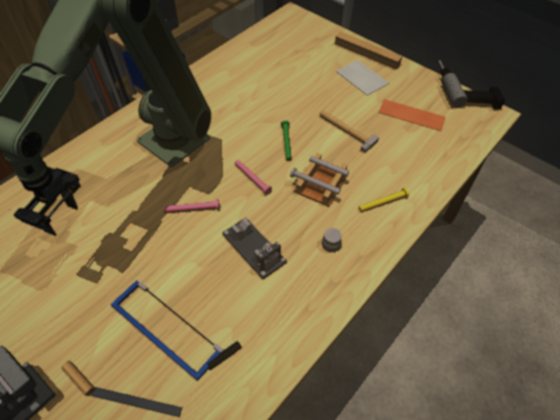

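View pics/top0.png

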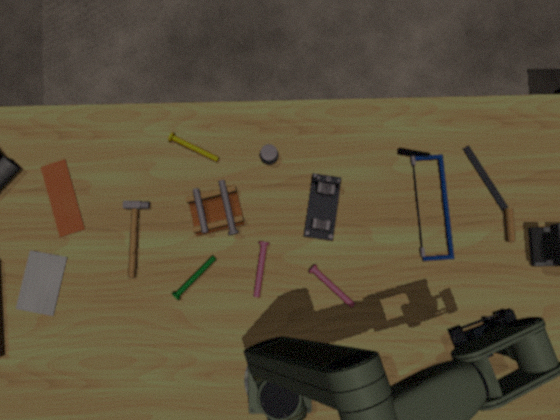

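View pics/wrist0.png

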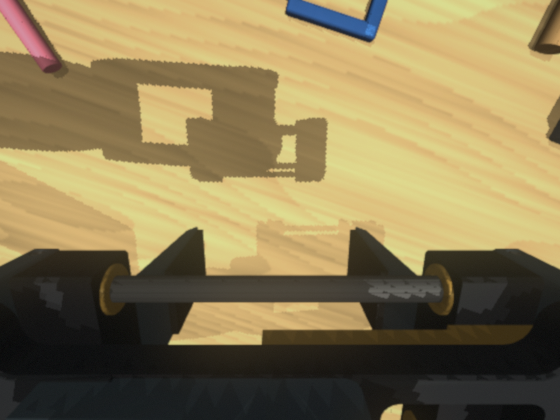

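```bash
cat > h.py <<'E'
from workcell import *
import numpy as np, cv2
from scipy.spatial.transform import Rotation as R
def campose(n,st=None):
    p=camera_params(n)
    if n!="wrist": return p,R.from_euler('xyz',p['attitude'],degrees=True).as_matrix(),np.array(p['position'])
    T=np.array(p['hand_eye']);Rt=R.from_euler('xyz',st['ee_rot'],degrees=True).as_matrix()
    return p,Rt@T[:3,:3],Rt@T[:3,3]+st['ee_pos']
def onz(n,uv,z,st=None):
    p,A,c=campose(n,st)
    uv=np.atleast_2d(uv).astype(float)
    d=np.c_[(uv[:,0]-p['cx'])/p['fx'],-(uv[:,1]-p['cy'])/p['fy'],-np.ones(len(uv))]@A.T
    return c+d*((z-c[2])/d[:,2])[:,None]
def proj(n,X,st=None):
    p,A,c=campose(n,st)
    q=(np.atleast_2d(X)-c)@A
    return np.c_[p['cx']+p['fx']*q[:,0]/-q[:,2],p['cy']-p['fy']*q[:,1]/-q[:,2]]
def crop(src,x0,y0,x1,y1,k,out):
    im=cv2.imread(src)[y0:y1,x0:x1]; cv2.imwrite(out,cv2.resize(im,None,fx=k,fy=k,interpolation=cv2.INTER_CUBIC))
E
python3 - <<'E'
from h import *
crop('pics/top0.png',180,160,350,250,4,'pics/t1.png')
crop('pics/scene0.png',215,140,355,285,4,'pics/s1.png')
for uv,z in [((226,183),53),((232,231),53),((196,192),53),((204,231),53),((328,176),15),((318,240),15)]: print(uv,onz('top',uv,z).round(1))
E
```

```text
(226, 183) [[649.5 166.5  53. ]]
(232, 231) [[488.1 147.8  53. ]]
(196, 192) [[621.2 267.2  53. ]]
(204, 231) [[490.  240.5  53. ]]
(328, 176) [[ 673.3 -179.2   15. ]]
(318, 240) [[ 454.8 -138.3   15. ]]
```

View pics/t1.png

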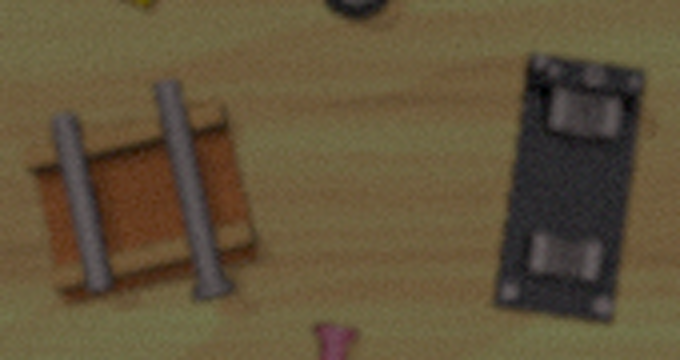

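View pics/s1.png

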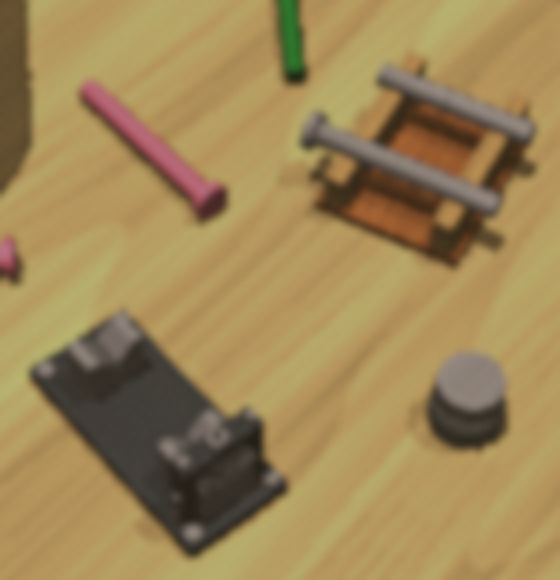

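```bash
cat >> h.py <<'E'
def Rt(s): return R.from_euler('xyz',s['ee_rot'],degrees=True).as_matrix()
def Rdown(psi,sgn):  # tool x down, tool z along heading psi (deg) times sgn
    a=np.radians(psi); z=sgn*np.array([np.cos(a),np.sin(a),0]); x=np.array([0,0,-1.]); return np.c_[x,np.cross(z,x),z]
def move(s,p,Rg):
    A=Rt(s); print('offset',(A.T@(np.array(p)-s['ee_pos'])).round(1),'rot',np.degrees(R.from_matrix(A.T@Rg).as_rotvec()).round(2))
E
python3 - <<'E'
from h import *
s=state(); print(Rt(s).round(3))
for sg in (1,-1): move(s,[560,157,250],Rdown(6.6,sg))
E
```

```text
[[-0.     0.322 -0.947]
 [ 0.001 -0.947 -0.322]
 [-1.    -0.001 -0.   ]]
offset [ -67.8 -543.  -580.7] rot [-1.6782e+02 -1.2000e-01  1.0000e-02]
offset [ -67.8 -543.  -580.7] rot [1.218e+01 1.000e-02 8.000e-02]
```

```bash
M='{"gripper":[0,0,0,0,0],"offset":[[-68,-543,-581],[-68,-543,-581],[-68,-543,-581],[-68,-543,-581],[-68,-543,-581]],"rot":[[12.2,0,0],[12.2,0,0],[12.2,0,0],[12.2,0,0],[12.2,0,0]]}'; python3 -m handwheel '{"gripper":[0,0,0,0,0],"offset":[[-68,-543,-581],[-68,-543,-581],[-68,-543,-581],[-68,-543,-581],[-68,-543,-581]],"rot":[[12.2,0,0],[12.2,0,0],[12.2,0,0],[12.2,0,0],[12.2,0,0]]}'
python3 - <<'E'
from h import *
s=state(); move(s,[560,157,250],Rdown(6.6,-1))
E
```

```text
time_s: 0.57
ee_pos: [283.3, -359.5, 199.7]
ee_rot: [-81.6, 90.0, 104.9]
force: [0.8, -0.3, 0.0]
gripper_width: 91.3
offset [ -50.1 -481.7 -333.5] rot [-0.08  0.    0.03]
```

```bash
python3 -m handwheel '{"gripper":[0,0,0,0,0],"offset":[[-50,-482,-333],[-50,-482,-333],[-50,-482,-333],[-50,-482,-333],[-50,-482,-333]],"rot":[[0,0,0],[0,0,0],[0,0,0],[0,0,0],[0,0,0]]}'
python3 - <<'E'
from h import *
s=state(); move(s,[560,157,250],Rdown(6.6,-1))
E
```

```text
time_s: 0.98
ee_pos: [381.0, -176.2, 217.7]
ee_rot: [128.1, 90.0, -45.4]
force: [0.8, 0.8, 0.6]
gripper_width: 91.1
offset [ -32.3 -310.6 -215.9] rot [-0.04 -0.01 -0.01]
```

```bash
python3 -m handwheel '{"gripper":[0,0,0,0,0],"offset":[[-32,-311,-216],[-32,-311,-216],[-32,-311,-216],[-32,-311,-216],[-32,-311,-216]],"rot":[[0,0,0],[0,0,0],[0,0,0],[0,0,0],[0,0,0]]}'
python3 - <<'E'
from h import *
s=state(); move(s,[560,157,250],Rdown(6.6,-1))
E
```

```text
time_s: 1.4
ee_pos: [479.1, 6.8, 235.2]
ee_rot: [82.6, 90.0, -90.8]
force: [-0.4, -0.6, -0.4]
gripper_width: 91.1
offset [ -14.9 -139.9  -97.6] rot [ 0.01  0.   -0.02]
```

```bash
python3 -m handwheel '{"gripper":[0,0,0,0,0],"offset":[[-15,-140,-98],[-15,-140,-98],[-15,-140,-98],[-15,-140,-98],[-15,-140,-98]],"rot":[[0,0,0],[0,0,0],[0,0,0],[0,0,0],[0,0,0]]}'
python3 -m handwheel '{"gripper":[0,0],"offset":[[0,0,0],[0,0,0]],"rot":[[0,0,0],[0,0,0]]}'
python3 - <<'E'
from h import *
s=state(); im=grab_frame('wrist'); cv2.imwrite('pics/w1.png',im[:,:,::-1]); print(s['ee_pos'],s['ee_rot'],s['qpos'])
im=grab_frame('top'); cv2.imwrite('pics/top1.png',im[:,:,::-1])
E
```

```text
time_s: 1.82
ee_pos: [562.7, 160.9, 249.3]
ee_rot: [-121.8, 89.8, 65.1]
force: [0.5, 0.1, -0.4]
gripper_width: 91.4
time_s: 1.98
ee_pos: [559.5, 154.7, 249.3]
ee_rot: [29.7, 89.9, -143.7]
force: [-0.7, -0.3, 0.5]
gripper_width: 91.1
[559.52549906 154.73325366 249.33677454] [  29.67962647   89.87987769 -143.69482791] [ 1.43518062e+01  1.70011504e+01  8.18888663e+01 -4.54402272e-02
  8.12213981e+01  9.77332392e+01]
```

View pics/w1.png

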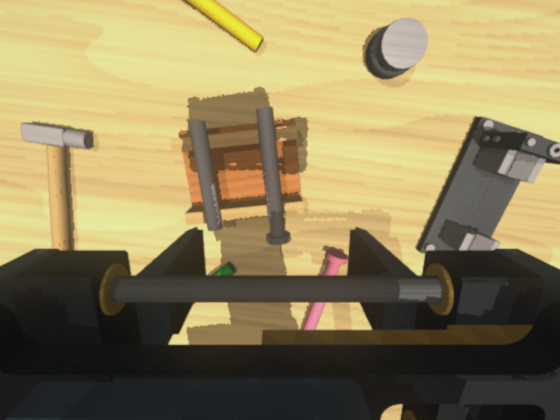

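Run:
```python
from h import *
crop('pics/w1.png',180,80,320,260,4,'pics/w1a.png')
crop('pics/w1.png',410,100,560,260,4,'pics/w1b.png')
```

```text
(no output)
```

View pics/w1a.png

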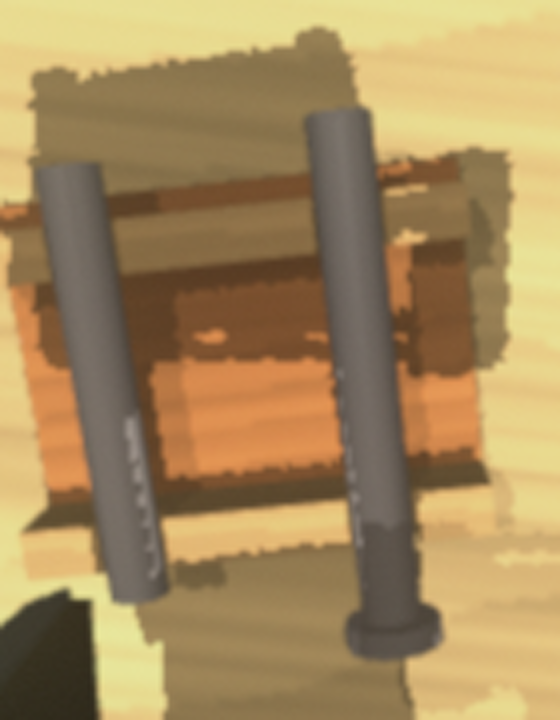

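View pics/w1b.png

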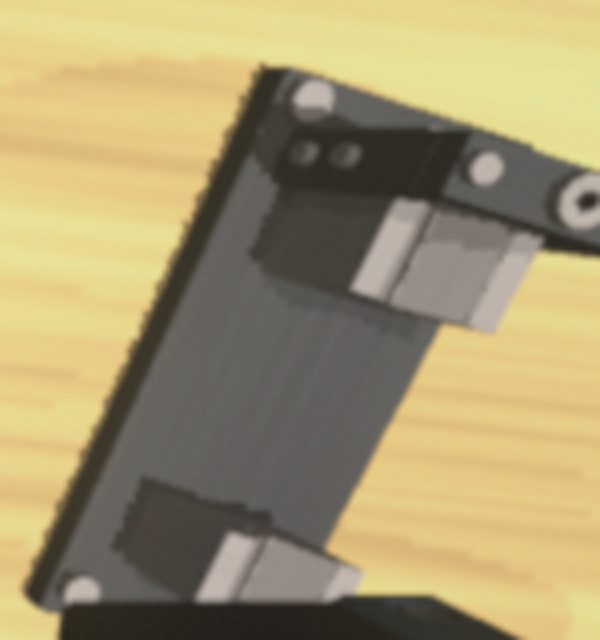

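View pics/top1.png

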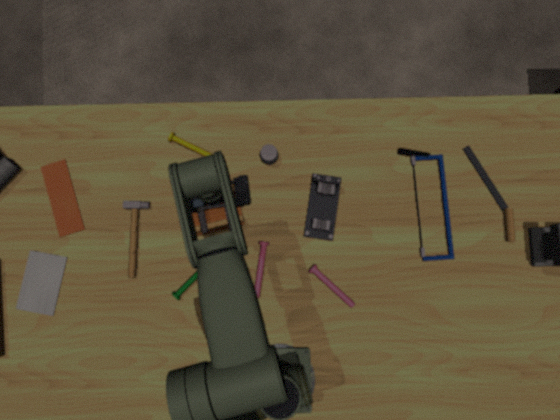

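```bash
python3 - <<'E'
from h import *
s=dict(ee_pos=np.array([559.52549906,154.73325366,249.33677454]),ee_rot=np.array([29.67962647,89.87987769,-143.69482791]))
f=lambda x,y:(180+x/4-.4,80+y/4-.4)
t=onz('wrist',f(339.5,110),53,s)[0]; a=onz('wrist',f(386.5,600),53,s)[0]
sh=onz('wrist',f(393,612),53,s)[0]
print('tip',t,'low',a,'dir',np.degrees(np.arctan2(*(t-a)[[1,0]])),'len',np.linalg.norm(t-a))
print('headtop',onz('wrist',f(393,605),71,s),onz('wrist',f(393,650),71,s))
for L,Rr,y in [(307,371,115),(320,381,200),(330,389,300),(343,399,400),(353,410,520),(360,413,590)]:
    p=onz('wrist',[f(L,y),f(Rr,y)],53,s); print(p.mean(0),np.linalg.norm(p[0]-p[1]))
# bar
b=onz('wrist',[f(69,165),f(140,598)],53,s); print('bar',b,np.degrees(np.arctan2(*(b[0]-b[1])[[1,0]])),np.linalg.norm(b[0]-b[1]))
E
python3 - <<'E'
from h import *
# top view estimate of pin (from top0, crop 4x origin 180,160)
f=lambda x,y:(180+x/4-.4,160+y/4-.4)
p=onz('top',[f(167,82),f(209,285)],53); print(p,np.degrees(np.arctan2(*(p[0]-p[1])[[1,0]])),np.linalg.norm(p[0]-p[1]))
E
```

```text
tip [660.34965257 179.64203387  53.        ] low [495.56412738 145.33202875  53.        ] dir 11.761519870898272 len 168.31947529831717
headtop [[500.34317822 143.64770183  71.        ]] [[483.75967826 141.70794477  71.        ]]
[658.81119263 179.64372766  53.        ] 20.70141160063034
[632.88495239 173.12950117  53.        ] 20.107077961525757
[600.91518039 166.6578862   53.        ] 19.893711044623714
[567.54427282 159.02560246  53.        ] 19.32533404626541
[525.23874346 150.54458579  53.        ] 20.240349328816293
[499.36299031 145.77029581  53.        ] 19.143477012745
bar [[633.31021918 265.74022061  53.        ]
 [486.14470603 234.0242709   53.        ]] 12.16192235907197 150.5443115130905
[[659.71112891 182.08125932  53.        ]
 [488.6000079  148.26248121  53.        ]] 11.179977534506504 174.42111536853588
```

Run:
```python
from h import *
s=state(); print(s['ee_pos']); move(s,[574,162,120],Rdown(11.8,-1))
```

```text
[559.34276983 153.72553178 249.89550401]
offset [129.9  -6.6 -15.6] rot [-5.29  0.06 -0.04]
```

```bash
python3 -m handwheel '{"gripper":[0,0,0,0,0],"offset":[[40,-6.6,-15.6],[80,-6.6,-15.6],[110,-6.6,-15.6],[130,-6.6,-15.6],[130,-6.6,-15.6]],"rot":[[-5.3,0,0],[-5.3,0,0],[-5.3,0,0],[-5.3,0,0],[-5.3,0,0]]}'
python3 -m handwheel '{"gripper":[0,0],"offset":[[0,0,0],[0,0,0]],"rot":[[0,0,0],[0,0,0]]}'
python3 - <<'E'
from h import *
s=state(); im=grab_frame('wrist'); cv2.imwrite('pics/w2.png',im[:,:,::-1]); print(s['ee_pos'],s['ee_rot'])
move(s,[574,162,34],Rdown(11.8,-1))
a=np.radians(11.8);u=np.array([np.cos(a),np.sin(a),0]);m=np.array([574,162,53])
print(proj('wrist',[m+87.5*u,m+40*u,m,m-40*u,m-87.5*u],s))
E
```

```text
time_s: 2.5
ee_pos: [570.9, 160.8, 115.5]
ee_rot: [4.8, 89.4, -163.4]
force: [0.2, -0.3, -0.3]
gripper_width: 90.8
time_s: 2.67
ee_pos: [576.0, 162.8, 122.1]
ee_rot: [180.0, 89.8, 11.8]
force: [0.1, 0.2, 0.7]
gripper_width: 91.5
[575.98439319 162.82800551 122.12066048] [179.99406181  89.80349234  11.80584043]
offset [88.1  0.4  2.4] rot [ 0.01 -0.2  -0.  ]
[[274.65047312 118.33800567]
 [274.74929653 171.67443497]
 [274.82566599 212.89213904]
 [274.89649634 251.12030575]
 [274.97421032 293.06367174]]
```

View pics/w2.png

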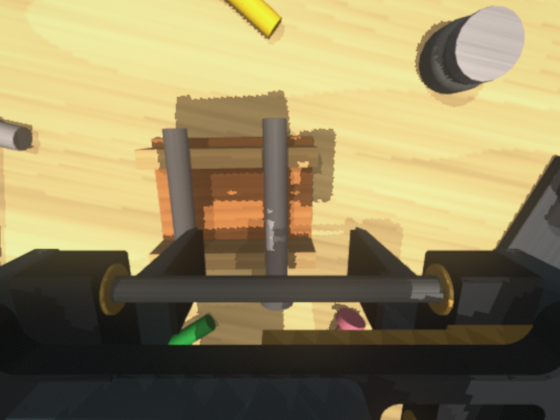

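```bash
python3 -m handwheel '{"gripper":[0,0,0,0,0],"offset":[[25,0,1],[50,0,2],[70,0,2],[82,0,2],[87,0,2]],"rot":[[0,0,0],[0,0,0],[0,0,0],[0,0,0],[0,0,0]]}' 50
python3 -m handwheel '{"gripper":[0,0],"offset":[[0,0,0],[0,0,0]],"rot":[[0,0,0],[0,0,0]]}'
python3 -m handwheel '{"gripper":[0.7,0.8,0.8,0.8,0.8],"offset":[[0,0,0],[0,0,0],[0,0,0],[0,0,0],[0,0,0]],"rot":[[0,0,0],[0,0,0],[0,0,0],[0,0,0],[0,0,0]]}' 50
python3 - <<'E'
from h import *
s=state(); print(s)
E
```

```text
time_s: 3.13
ee_pos: [572.9, 162.8, 33.0]
ee_rot: [105.2, 90.0, -63.0]
force: [0.1, 0.2, -0.2]
gripper_width: 90.9
time_s: 3.3
ee_pos: [574.2, 163.2, 34.6]
ee_rot: [-179.4, 89.8, 12.5]
force: [0.6, -0.7, -0.6]
gripper_width: 91.2
time_s: 3.72
ee_pos: [573.1, 163.0, 33.4]
ee_rot: [177.0, 90.0, 8.9]
force: [0.3, 0.6, 0.1]
gripper_width: 60.4
{'time_s': 3.7167, 'qpos': array([ 1.47756287e+01,  2.73985052e+01,  9.84702609e+01, -4.42708260e-03,
        5.40962716e+01,  9.28967930e+01]), 'qvel': array([0.0056831 , 0.27397614, 0.1011904 , 0.02376493, 0.03572871,
       0.08668367]), 'effort': array([-4.29281397e-03, -4.58970988e+01, -1.94645333e+01,  2.54669809e-02,
       -8.34271358e-02,  2.35500047e-04]), 'ee_pos': array([573.08591116, 163.02457089,  33.40012072]), 'ee_rot': array([177.03807392,  89.96485421,   8.91950475]), 'force': array([0.31424402, 0.60530517, 0.10149911]), 'torque': array([-0.01364157, -0.00750249,  0.01486691]), 'gripper_width': 60.41337456783161}
```

```bash
for i in 1 ; do python3 -m handwheel '{"gripper":[1,1,1,1,1],"offset":[[0,0,0],[0,0,0],[0,0,0],[0,0,0],[0,0,0]],"rot":[[0,0,0],[0,0,0],[0,0,0],[0,0,0],[0,0,0]]}' 50;  python3 -m handwheel '{"gripper":[1,1,1,1,1],"offset":[[0,0,0],[0,0,0],[0,0,0],[0,0,0],[0,0,0]],"rot":[[0,0,0],[0,0,0],[0,0,0],[0,0,0],[0,0,0]]}' 50; done
```

```text
time_s: 4.13
ee_pos: [572.9, 163.0, 33.0]
ee_rot: [47.2, 90.0, -121.0]
force: [-0.7, -0.7, -0.4]
gripper_width: 27.6
time_s: 4.55
ee_pos: [572.9, 163.0, 33.0]
ee_rot: [79.0, 90.0, -89.1]
force: [-0.9, 0.2, 0.2]
gripper_width: 0.7
```

Run:
```python
from h import *
s=state(); print(s['gripper_width'],s['ee_pos'])
for n in('wrist','scene'):
    cv2.imwrite(f'pics/{n}3.png',grab_frame(n)[:,:,::-1])
crop('pics/scene3.png',200,80,400,230,4,'pics/scene3c.png')
```

```text
0.6697833203337412 [572.91029053 162.9866284   33.01288384]
```

View pics/wrist3.png

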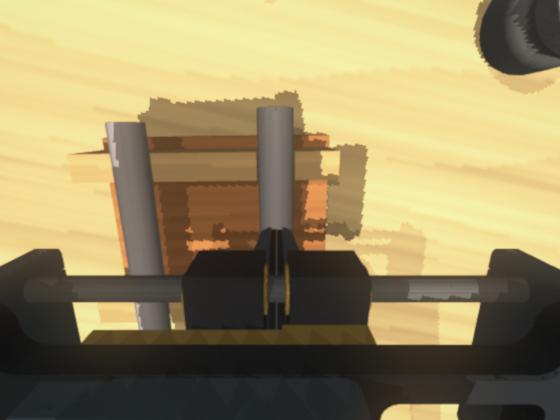

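View pics/scene3c.png

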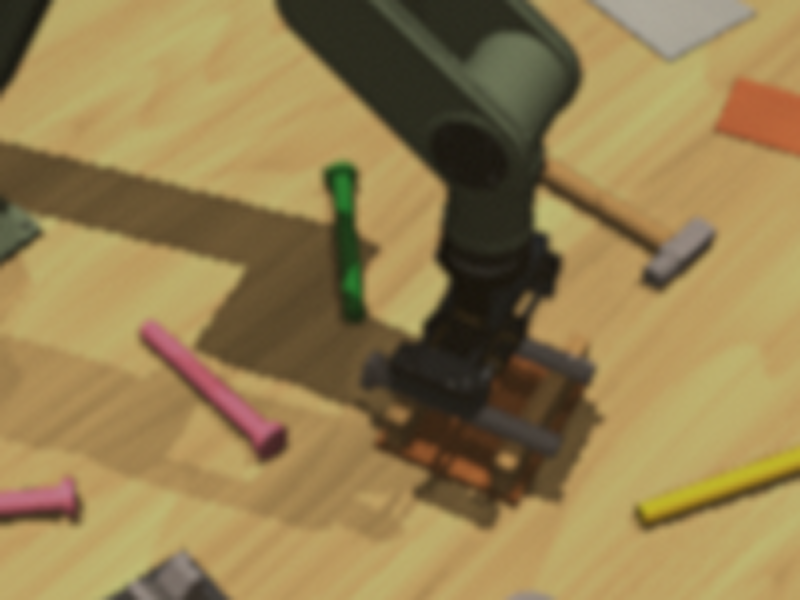

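Run:
```python
from h import *
s=state()
a=np.radians(11.8);u=np.array([np.cos(a),np.sin(a),0]);m=np.array([574,162,53])
print('pin tip/mid',proj('wrist',[m+87.5*u,m,m+87.5*u+[0,0,-11],m+87.5*u+[0,0,11]],s))
print('TCP',proj('wrist',[s['ee_pos'],s['ee_pos']+[0,0,19]],s))
print('scene pin tip,shoulder',proj('scene',[m+87.5*u,m-87.5*u,s['ee_pos']]))
crop('pics/wrist3.png',200,90,350,280,3,'pics/w3c.png')
crop('pics/scene0.png',270,140,370,220,6,'pics/s0c.png')
```

```text
pin tip/mid [[275.45446601 107.39810643]
 [275.44991938 245.16617829]
 [275.48668541 108.64216186]
 [275.41801813 105.99078069]]
TCP [[273.89760453 235.86820557]
 [273.70107754 245.82561402]]
scene pin tip,shoulder [[338.2867697  191.69683247]
 [293.4972677  172.54047405]
 [315.08770285 185.24714509]]
```

View pics/w3c.png

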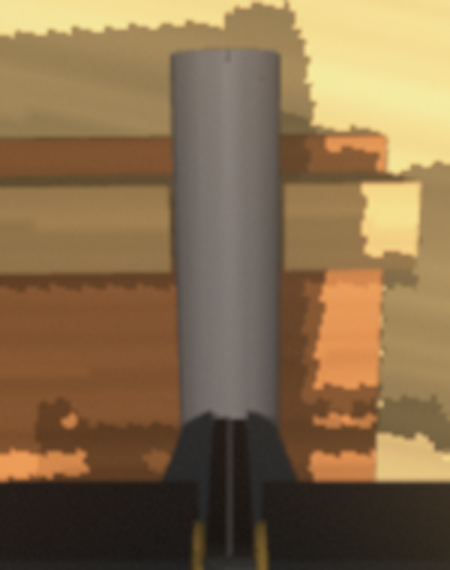

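View pics/s0c.png

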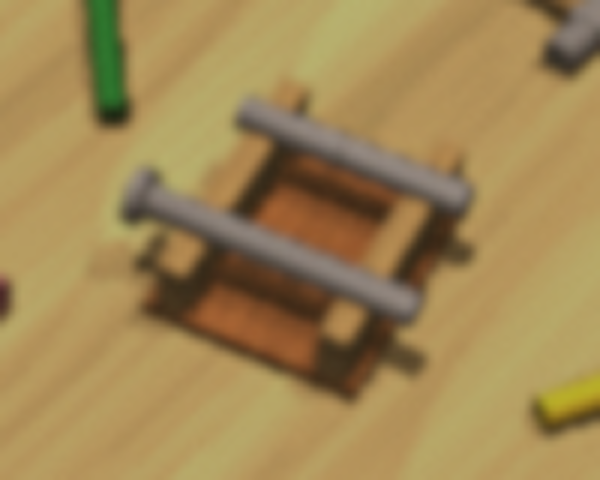

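Run:
```python
from h import *
p=np.array([185.1,-544.4,182.]); y=np.array([.322,-.947,0])
for dz in (0,31): print(dz,proj('scene',[p+46*y+[0,0,dz],p-46*y+[0,0,dz],p+[0,0,dz]]))
crop('pics/scene0.png',0,150,120,250,6,'pics/s0g.png')
```

```text
0 [[ 54.47236755 238.14243667]
 [ 74.10625085 214.0652122 ]
 [ 64.46729295 225.8855612 ]]
31 [[ 50.52060967 232.17144502]
 [ 70.64216025 207.88819624]
 [ 60.76704865 219.80575651]]
```

View pics/s0g.png

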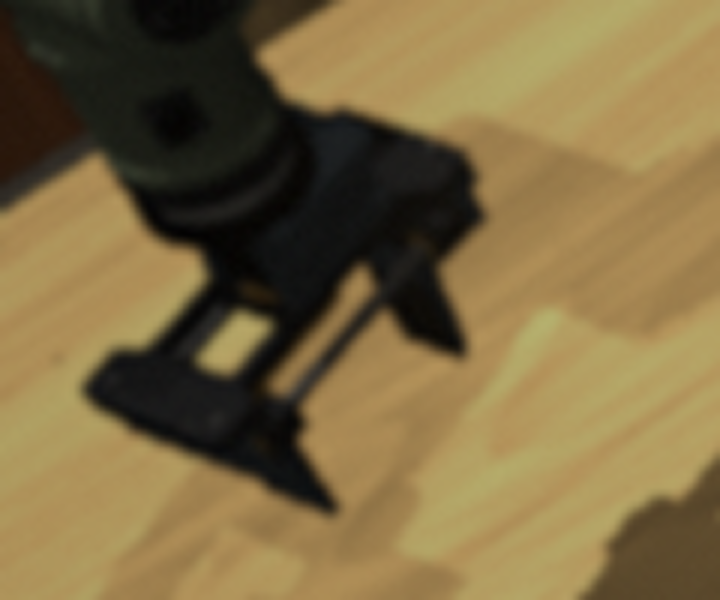

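```bash
python3 -m handwheel '{"gripper":[0.6,0.6,0.6,0.6,0.6],"offset":[[0,0,0],[0,0,0],[0,0,0],[0,0,0],[0,0,0]],"rot":[[0,0,0],[0,0,0],[0,0,0],[0,0,0],[0,0,0]]}' 50
python3 - <<'E'
from h import *
s=state(); print(s['gripper_width'],s['ee_pos'])
for n in('wrist','scene'):
    cv2.imwrite(f'pics/{n}4.png',grab_frame(n)[:,:,::-1])
crop('pics/wrist4.png',150,90,400,300,3,'pics/w4c.png')
crop('pics/scene4.png',270,130,370,220,6,'pics/s4c.png')
E
```

```text
time_s: 5.07
ee_pos: [572.9, 163.0, 33.0]
ee_rot: [94.8, 90.0, -73.3]
force: [0.4, 0.2, -0.1]
gripper_width: 30.9
30.862420798278443 [572.9117707  162.99827037  33.02408714]
```

View pics/w4c.png

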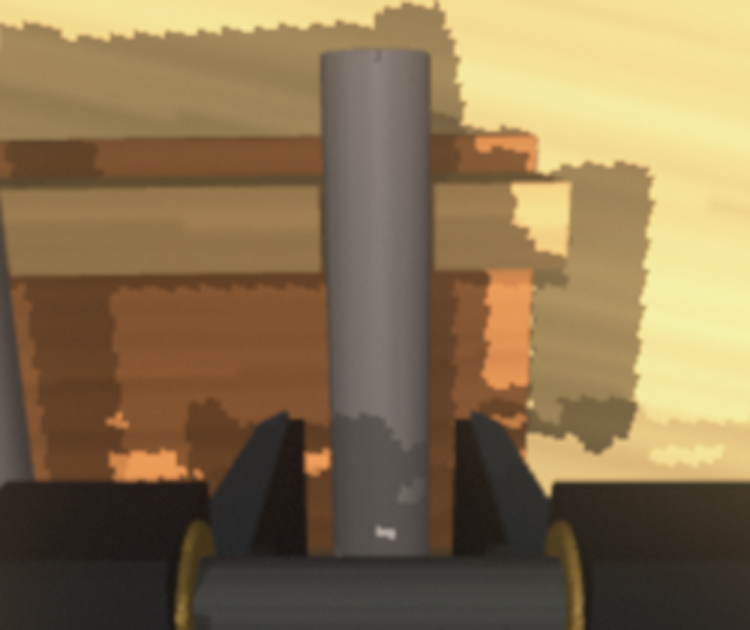

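View pics/s4c.png

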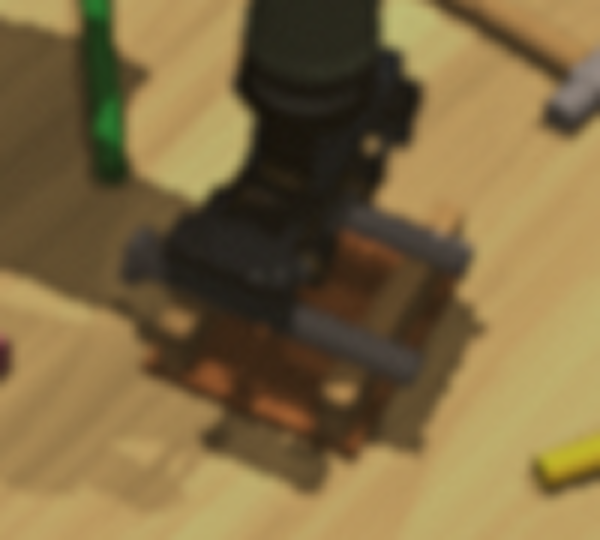

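Run:
```python
from h import *
p=np.array([185.1,-544.4,182.]); y=np.array([.322,-.947,0]); z=np.array([-.947,-.322,0])
for dz in (0,10,20,30):
  for w in (-16,0,16): print(dz,w,proj('scene',[p+[0,0,dz]+w*z])[0].round(1))
```

```text
0 -16 [ 69.  227.6]
0 0 [ 64.5 225.9]
0 16 [ 59.9 224.1]
10 -16 [ 67.9 225.7]
10 0 [ 63.3 223.9]
10 16 [ 58.7 222.2]
20 -16 [ 66.7 223.7]
20 0 [ 62.1 222. ]
20 16 [ 57.5 220.2]
30 -16 [ 65.5 221.8]
30 0 [ 60.9 220. ]
30 16 [ 56.3 218.3]
```

```bash
python3 -m handwheel '{"gripper":[0.4,0.4,0.4,0.4,0.4],"offset":[[0,0,0],[2,0,0],[6,0,0],[11,0,0],[16,0,0]],"rot":[[0,0,0],[0,0,0],[0,0,0],[0,0,0],[0,0,0]]}' 50
python3 -m handwheel '{"gripper":[0.4,0.4,0.4],"offset":[[0,0,0],[0,0,0],[0,0,0]],"rot":[[0,0,0],[0,0,0],[0,0,0]]}' 50
python3 - <<'E'
from h import *
s=state(); print(s['gripper_width'],s['ee_pos'],s['force'])
for n in('wrist',):
    cv2.imwrite(f'pics/{n}5.png',grab_frame(n)[:,:,::-1])
crop('pics/wrist5.png',150,90,400,300,3,'pics/w5c.png')
E
```

```text
time_s: 5.58
ee_pos: [572.8, 162.9, 16.4]
ee_rot: [18.8, 90.0, -149.3]
force: [0.3, 0.0, 0.2]
gripper_width: 54.5
time_s: 5.83
ee_pos: [572.9, 163.0, 16.9]
ee_rot: [34.9, 90.0, -133.2]
force: [0.6, -0.3, -0.5]
gripper_width: 54.8
54.83705884746847 [572.94087688 162.9738034   16.89623868] [ 0.55055275 -0.2962926  -0.50804534]
```

View pics/w5c.png

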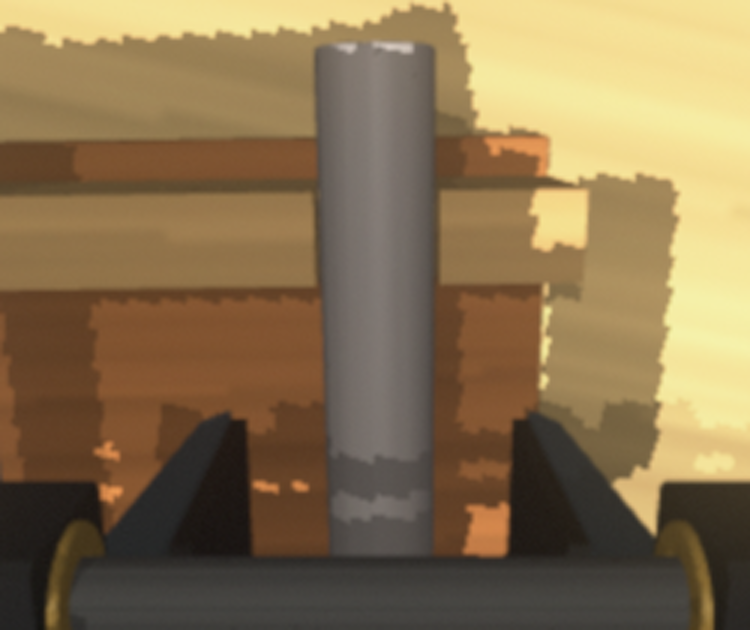

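```bash
python3 -m handwheel '{"gripper":[0.4,0.4,0.4,0.4,0.4],"offset":[[4,0,0],[8,0,0],[10,0,0],[10,0,0],[10,0,0]],"rot":[[0,0,0],[0,0,0],[0,0,0],[0,0,0],[0,0,0]]}' 50
python3 -m handwheel '{"gripper":[1,1,1,1,1],"offset":[[0,0,0],[0,0,0],[0,0,0],[0,0,0],[0,0,0]],"rot":[[0,0,0],[0,0,0],[0,0,0],[0,0,0],[0,0,0]]}' 50
python3 -m handwheel '{"gripper":[1,1,1],"offset":[[0,0,0],[0,0,0],[0,0,0]],"rot":[[0,0,0],[0,0,0],[0,0,0]]}' 50
python3 - <<'E'
from h import *
s=state(); print(s['gripper_width'],s['ee_pos'],s['force'])
E
```

```text
time_s: 6.3
ee_pos: [572.8, 162.9, 6.8]
ee_rot: [16.1, 90.0, -152.0]
force: [-0.3, -0.5, -0.4]
gripper_width: 54.9
time_s: 6.72
ee_pos: [573.0, 163.0, 7.1]
ee_rot: [149.6, 90.0, -18.5]
force: [0.6, -0.3, 0.5]
gripper_width: 24.4
time_s: 6.97
ee_pos: [573.0, 162.9, 7.1]
ee_rot: [118.0, 90.0, -50.1]
force: [0.7, 0.0, 0.7]
gripper_width: 21.0
21.011153796894774 [573.00108486 162.86354836   7.13493589] [0.74920751 0.01178789 0.7314438 ]
```

```bash
python3 -m handwheel '{"gripper":[1,1,1,1,1],"offset":[[-5,0,0],[-20,0,0],[-45,0,0],[-75,0,0],[-100,0,0]],"rot":[[0,0,0],[0,0,0],[0,0,0],[0,0,0],[0,0,0]]}' 55
python3 -m handwheel '{"gripper":[1,1,1],"offset":[[0,0,0],[0,0,0],[0,0,0]],"rot":[[0,0,0],[0,0,0],[0,0,0]]}'
python3 - <<'E'
from h import *
s=state(); print(s['gripper_width'],s['ee_pos'],s['ee_rot'],s['force'],s['torque'])
cv2.imwrite('pics/w6.png',grab_frame('wrist')[:,:,::-1]); cv2.imwrite('pics/s6.png',grab_frame('scene')[:,:,::-1])
crop('pics/s6.png',200,100,370,280,4,'pics/s6c.png')
a=np.radians(11.8);u=np.array([np.cos(a),np.sin(a),0]);m=s['ee_pos']+[0,0,46]
print(proj('wrist',[m+87.5*u,m-87.5*u],s))
E
```

```text
time_s: 7.38
ee_pos: [572.0, 162.9, 107.4]
ee_rot: [-2.8, 89.9, -170.9]
force: [-0.3, 0.4, -6.4]
gripper_width: 21.0
time_s: 7.63
ee_pos: [571.0, 162.5, 104.7]
ee_rot: [2.7, 89.7, -165.4]
force: [-0.5, 0.0, -8.2]
gripper_width: 20.8
20.846911205948388 [571.00372206 162.53277518 104.72966919] [   2.70732432   89.7340917  -165.41587869] [-5.23441627e-01  2.65211637e-04 -8.16896999e+00] [ 0.00344342 -0.00887636  0.00915616]
[[273.00541749 105.94617549]
 [273.63063595 383.21112117]]
```

View pics/w6.png

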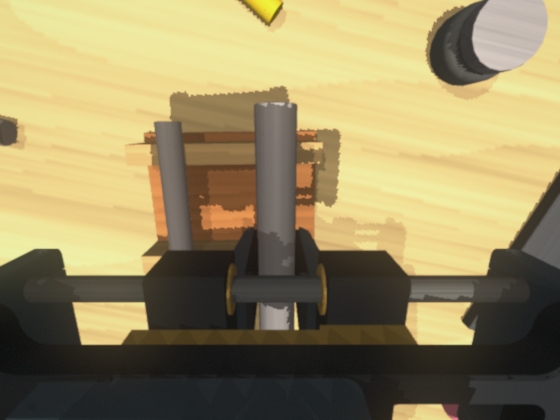

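View pics/s6c.png

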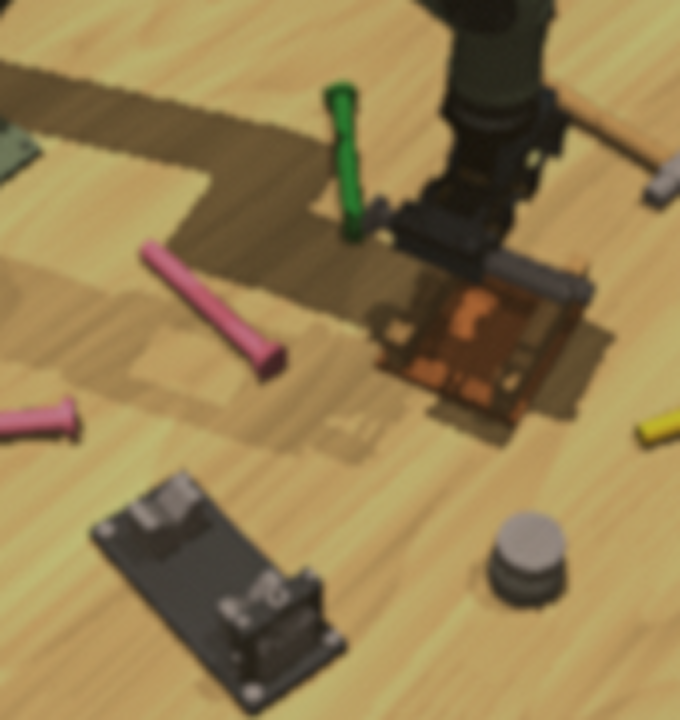

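Run:
```python
from h import *
s=state(); move(s,[520,-80,205],Rdown(-10.6,-1)); print(s['qpos'])
```

```text
offset [-100.1  226.8  100.3] rot [22.48  0.31 -0.08]
[ 1.47772620e+01  2.34243110e+01  9.35302149e+01 -4.29146105e-04
  6.33629890e+01  9.28990567e+01]
```

```bash
python3 -m handwheel '{"gripper":[1,1,1,1,1],"offset":[[-30,0,0],[-65,10,5],[-90,40,20],[-100,75,35],[-100,110,50]],"rot":[[0,0,0],[0,0,0],[5,0,0],[11,0,0],[17,0,0]]}'
python3 -m handwheel '{"gripper":[1,1,1,1,1],"offset":[[0,36,0],[0,70,0],[0,100,0],[0,115,0],[0,115,0]],"rot":[[5.5,0,0],[5.5,0,0],[5.5,0,0],[5.5,0,0],[5.5,0,0]]}'
python3 - <<'E'
from h import *
s=state(); print(s['gripper_width'],s['ee_pos'],s['ee_rot'],s['force'],s['torque']);move(s,[520,-80,205],Rdown(-10.6,-1))
E
```

```text
time_s: 8.15
ee_pos: [547.5, 44.4, 208.6]
ee_rot: [-176.4, 89.8, -1.7]
force: [0.8, -1.1, -6.3]
gripper_width: 21.0
time_s: 8.57
ee_pos: [535.0, -72.9, 205.1]
ee_rot: [32.7, 89.8, -158.1]
force: [0.6, 0.8, -6.7]
gripper_width: 20.8
20.783638758233817 [534.95360393 -72.90863926 205.07496263] [  32.74418442   89.75774527 -158.10087455] [ 0.62088974  0.83096178 -6.72983917] [ 0.00727138 -0.04306232 -0.04887635]
offset [ 0.1  9.8 13.4] rot [-0.25  0.2  -0.13]
```

```bash
python3 -m handwheel '{"gripper":[1,1,1,1],"offset":[[0,8,14],[0,8,14],[0,8,14],[0,8,14]],"rot":[[0,0,0],[0,0,0],[0,0,0],[0,0,0]]}'
python3 - <<'E'
from h import *
s=state(); print(s['gripper_width'],s['ee_pos'],s['ee_rot'],s['qvel'].round(2))
cv2.imwrite('pics/w7.png',grab_frame('wrist')[:,:,::-1])
np.savez('w7.npz',p=s['ee_pos'],r=s['ee_rot'])
crop('pics/w7.png',260,80,440,280,4,'pics/w7c.png')
E
```

```text
time_s: 8.9
ee_pos: [521.3, -74.1, 206.3]
ee_rot: [-27.5, 89.9, 141.9]
force: [-0.2, 0.3, -6.0]
gripper_width: 21.0
20.97988484255597 [521.25408067 -74.05941018 206.29403202] [-27.49774375  89.94813551 141.91232852] [ 0.24 -0.04 -0.7  -0.21  0.1  -0.16]
```

View pics/w7.png

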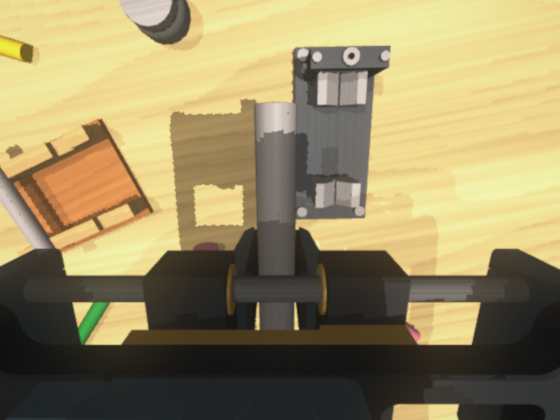

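View pics/w7c.png

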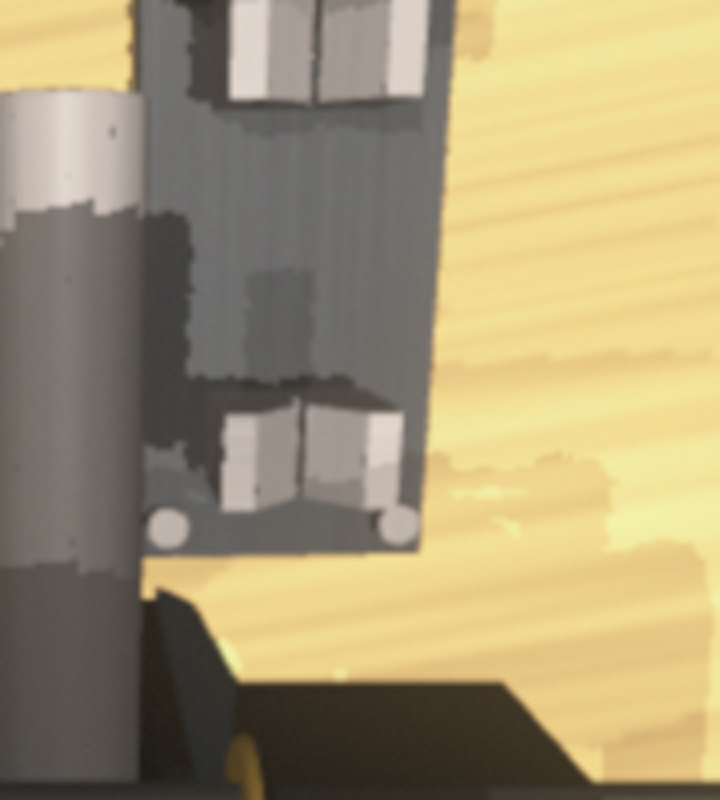

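Run:
```python
from h import *
crop('pics/w7.png',280,30,410,120,6,'pics/w7d.png')
```

```text
(no output)
```

View pics/w7d.png

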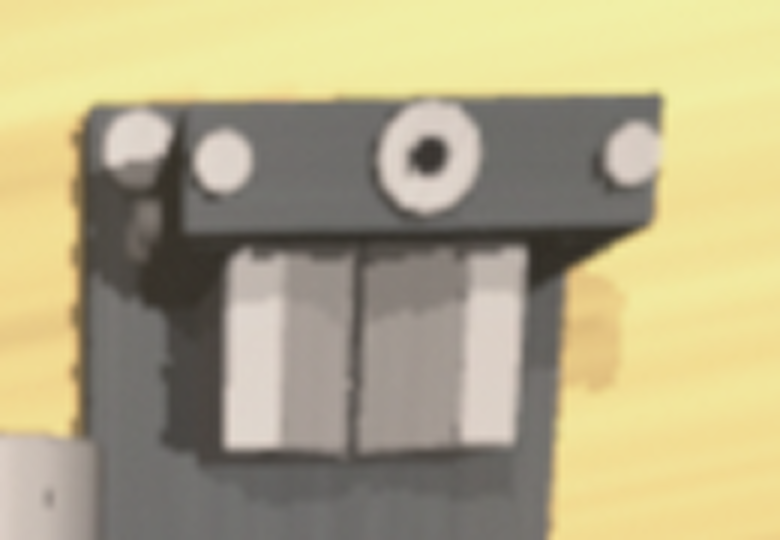

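```bash
cat > jig.py <<'E'
from h import *
d=np.load('w7.npz'); s=dict(ee_pos=d['p'],ee_rot=d['r'])
c=lambda x,y:(260+x/4-.4,80+y/4-.4)
e=lambda x,y:(280+x/6-.4,30+y/6-.4)
pts=[(c(222,512),-75,27),(c(403,509),-75,-27),(c(222,413),-45,27),(c(403,412),-45,-27),(e(222,448),45,27),(e(518,443),45,-27),
 (c(255,511),-75,17),(c(367,508),-75,-17),(e(281,448),45,17),(e(463,443),45,-17)]
W=np.array([onz('wrist',p[0],62,s)[0] for p in pts])[:,:2]; J=np.array([p[1:] for p in pts],float)
Jm,Wm=J.mean(0),W.mean(0); H=(J-Jm).T@(W-Wm)
th=np.arctan2(H[0,1]-H[1,0],H[0,0]+H[1,1]); Q=np.array([[np.cos(th),-np.sin(th)],[np.sin(th),np.cos(th)]])
t=Wm-Q@Jm
if __name__=='__main__':
    print('origin',t,'deg',np.degrees(th)); print((W-(J@Q.T+t)).round(1))
    print('scale',np.trace(H@Q)/((J-Jm)**2).sum())
    def j2w(x,y,z): return np.r_[Q@[x,y]+t,z]
    b=onz('wrist',e(429,157),99,s)[0]; print('bush jig',Q.T@(b[:2]-t))
    # pin in hand
    z=s['ee_pos'][2]+46
    tip=onz('wrist',(275,103.5),z,s)[0]; k=onz('wrist',(276.5,230),z,s)[0]
    print('tip',tip,'heading',np.degrees(np.arctan2(*(tip-k)[[1,0]])),'tool heading',np.degrees(np.arctan2(*(-Rt(s)[:2,2])[::-1])), 'tip in tool',Rt(s).T@(tip-s['ee_pos']))
    # top cross-check
    f=lambda x,y:(180+x/4-.4,160+y/4-.4)
    for p,z in [((533,55),15),((645,72),15),((497,304),15),((610,320),15)]: q=onz('top',f(*p),z)[0]; print('plate corner in jig',(Q.T@(q[:2]-t)).round(1))
E
python3 jig.py
```

```text
origin [ 565.15882814 -158.95879889] deg -9.573816293579773
[[-0.1  0.3]
 [-0.4 -1.3]
 [ 0.9  0.7]
 [ 0.1  0.4]
 [ 0.   0.8]
 [-0.3 -0.4]
 [ 0.   0.2]
 [ 0.3 -0.3]
 [-0.3 -0.2]
 [-0.1 -0.2]]
scale 1.0009497611105995
bush jig [85.49955585  0.34152537]
tip [608.69373614 -91.38273515 252.29403202] heading -9.974288321752807 tool heading -10.58991811662624 tip in tool [-46.07195147   0.93949446 -89.09704583]
plate corner in jig [111.6  50.6]
plate corner in jig [110.8 -46.2]
plate corner in jig [-104.5   51.3]
plate corner in jig [-104.   -44.7]
```

```bash
cat >> h.py <<'E'
def jmove(s,jx,jy,z,psi=-9.8):
    from jig import Q,t
    p=np.r_[Q@[jx,jy]+t,z]; move(s,p,Rdown(psi,-1))
def where(s):
    from jig import Q,t
    p=Q.T@(s['ee_pos'][:2]-t); print('TCP jig',p.round(1),'z',s['ee_pos'][2].round(1),'head',np.degrees(np.arctan2(*(-Rt(s)[:2,2])[::-1])).round(2),'F',s['force'].round(1),'T',s['torque'].round(2),'w',round(s['gripper_width'],1),'t',s['time_s'])
E
python3 - <<'E'
from h import *
s=state(); where(s); jmove(s,-23,1.2,110)
E
```

```text
TCP jig [-57.2  76.5] z 206.5 head -10.58 F [-0.7  0.1 -5.8] T [ 0.07 -0.03 -0.06] w 20.9 t 8.95
offset [ 96.5  74.7 -35.6] rot [-0.78  0.03  0.02]
```

```bash
python3 -m handwheel '{"gripper":[1,1,1,1,1],"offset":[[0,25,-12],[0,50,-25],[25,70,-36],[60,75,-36],[90,75,-36]],"rot":[[-0.8,0,0],[-0.8,0,0],[-0.8,0,0],[-0.8,0,0],[-0.8,0,0]]}'
python3 -m handwheel '{"gripper":[1,1,1],"offset":[[7,0,0],[7,0,0],[7,0,0]],"rot":[[0,0,0],[0,0,0],[0,0,0]]}'
python3 - <<'E'
from h import *
s=state(); where(s); jmove(s,-23,1.2,29)
cv2.imwrite('pics/w8.png',grab_frame('wrist')[:,:,::-1])
np.savez('w8.npz',p=s['ee_pos'],r=s['ee_rot'])
crop('pics/w8.png',180,60,380,260,4,'pics/w8c.png')
E
```

```text
time_s: 9.37
ee_pos: [543.7, -156.5, 115.6]
ee_rot: [152.5, 89.9, -37.4]
force: [-0.5, 0.8, -7.4]
gripper_width: 20.7
time_s: 9.62
ee_pos: [544.0, -154.9, 111.0]
ee_rot: [175.6, 89.9, -14.2]
force: [0.5, -0.7, -5.4]
gripper_width: 21.3
TCP jig [-21.6   0.5] z 111.0 head -9.77 F [ 0.5 -0.7 -5.4] T [ 0.02 -0.05 -0.03] w 21.3 t 9.6167
offset [82.  -0.7  1.6] rot [ 0.03 -0.1  -0.01]
```

View pics/w8c.png

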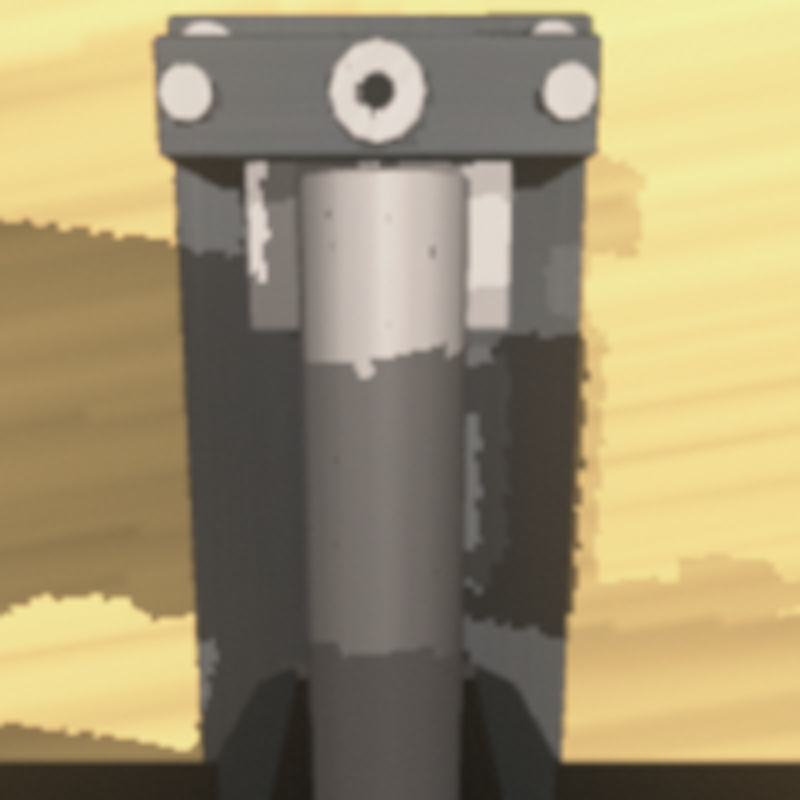

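```bash
python3 -m handwheel '{"gripper":[1,1,1,1,1],"offset":[[20,-1,1],[45,-1,1.5],[65,-1,1.5],[80,-1,1.5],[83,-1,1.5]],"rot":[[0,0,0],[0,0,0],[0,0,0],[0,0,0],[0,0,0]]}'
python3 -m handwheel '{"gripper":[1,1,1],"offset":[[3,0,0],[7,0,0],[7,0,0]],"rot":[[0,0,0],[0,0,0],[0,0,0]]}'
python3 - <<'E'
from h import *
s=state(); where(s)
cv2.imwrite('pics/w9.png',grab_frame('wrist')[:,:,::-1])
cv2.imwrite('pics/s9.png',grab_frame('scene')[:,:,::-1])
crop('pics/w9.png',180,40,380,240,4,'pics/w9c.png')
crop('pics/s9.png',210,190,310,290,6,'pics/s9c.png')
E
```

```text
time_s: 10.08
ee_pos: [541.5, -153.5, 26.8]
ee_rot: [-0.3, 90.0, 170.0]
force: [-0.1, 0.6, -6.0]
gripper_width: 21.1
time_s: 10.33
ee_pos: [542.5, -154.1, 21.2]
ee_rot: [171.2, 89.9, -18.6]
force: [0.2, 1.2, -6.1]
gripper_width: 21.5
TCP jig [-23.1   1. ] z 21.2 head -9.81 F [ 0.2  1.2 -6.1] T [ 0.03  0.01 -0.02] w 21.5 t 10.3333
```

View pics/w9c.png

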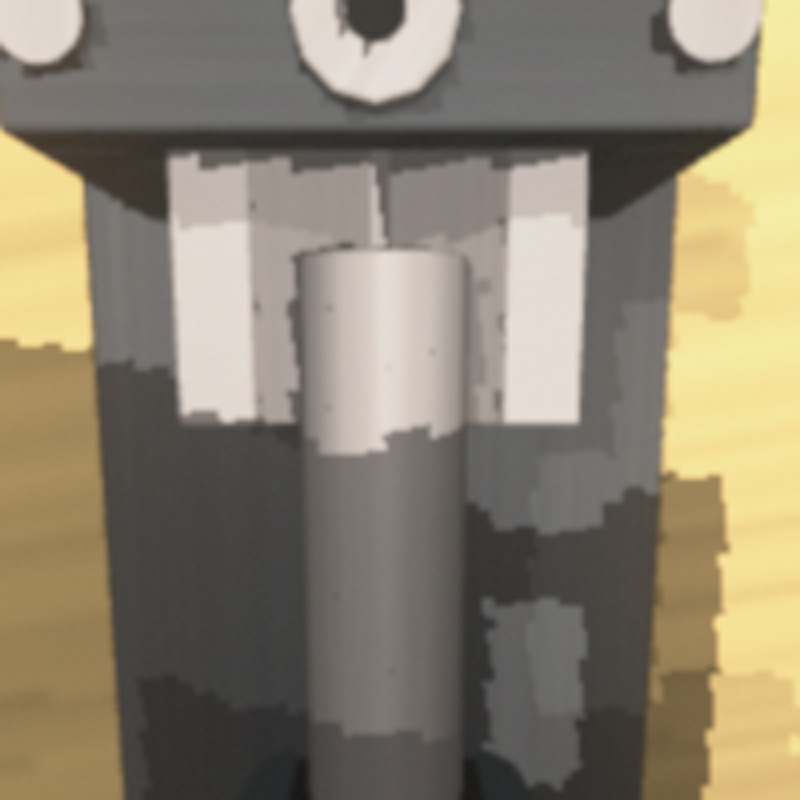

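View pics/s9c.png

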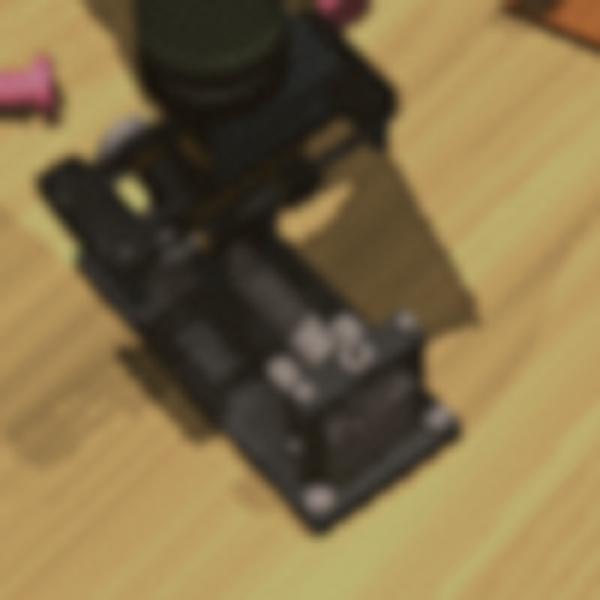

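```bash
python3 -m handwheel '{"gripper":[1,1,1],"offset":[[1.5,-0.7,0],[2.5,-0.7,0],[2.5,-0.7,0]],"rot":[[0,0,0],[0,0,0],[0,0,0]]}'
python3 -m handwheel '{"gripper":[1,1,1,1,1],"offset":[[0,0,-3],[0,0,-7],[0,0,-11],[0,0,-15],[0,0,-18]],"rot":[[0,0,0],[0,0,0],[0,0,0],[0,0,0],[0,0,0]]}'
python3 - <<'E'
from h import *
where(state())
E
```

```text
time_s: 10.68
ee_pos: [541.5, -153.2, 17.6]
ee_rot: [144.7, 90.0, -45.1]
force: [0.1, -0.1, -6.0]
gripper_width: 20.7
time_s: 11.1
ee_pos: [560.2, -156.5, 17.6]
ee_rot: [169.8, 90.0, -20.0]
force: [-0.3, -1.3, -6.5]
gripper_width: 21.0
TCP jig [-5.3  1.6] z 17.6 head -9.82 F [-0.3 -1.3 -6.5] T [ 0.05 -0.1   0.01] w 21.0 t 11.1
```

```bash
python3 -m handwheel '{"gripper":[1,1,1,1,1],"offset":[[0,0,-3],[0,0,-6],[0,0,-9],[0,0,-12],[0,0,-13]],"rot":[[0,0,0],[0,0,0],[0,0,0],[0,0,0],[0,0,0]]}'
python3 - <<'E'
from h import *
s=state();where(s)
cv2.imwrite('pics/w10.png',grab_frame('wrist')[:,:,::-1])
cv2.imwrite('pics/s10.png',grab_frame('scene')[:,:,::-1])
crop('pics/w10.png',180,40,380,240,4,'pics/w10c.png')
crop('pics/s10.png',200,190,310,290,6,'pics/s10c.png')
E
```

```text
time_s: 11.52
ee_pos: [572.7, -158.6, 17.6]
ee_rot: [168.7, 90.0, -21.1]
force: [0.4, -0.6, -6.4]
gripper_width: 21.0
TCP jig [7.4 1.6] z 17.6 head -9.82 F [ 0.4 -0.6 -6.4] T [ 0.01 -0.11  0.01] w 21.0 t 11.5167
```

View pics/w10c.png

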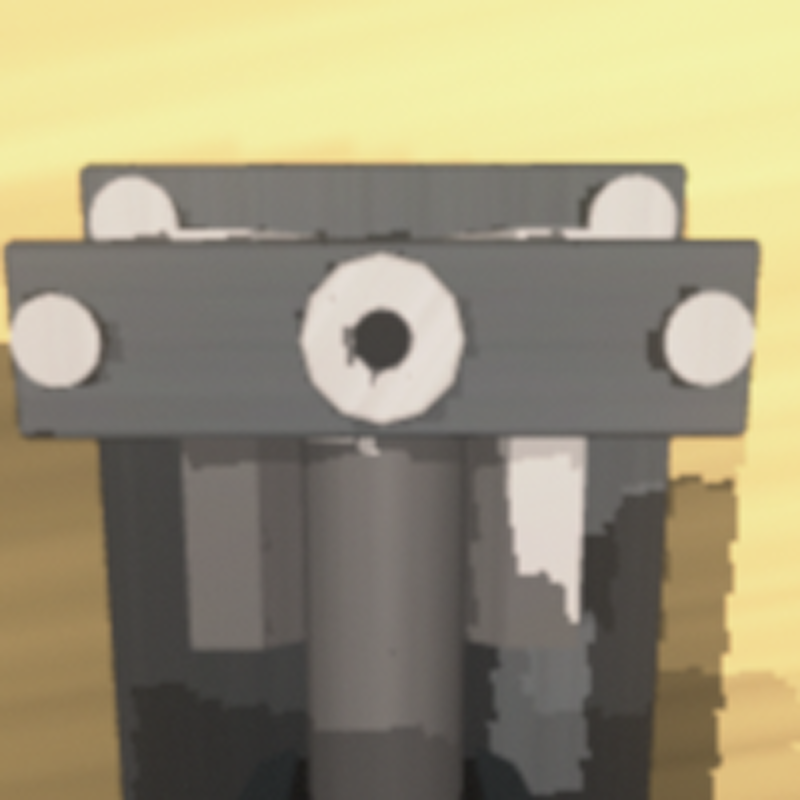

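View pics/s10c.png

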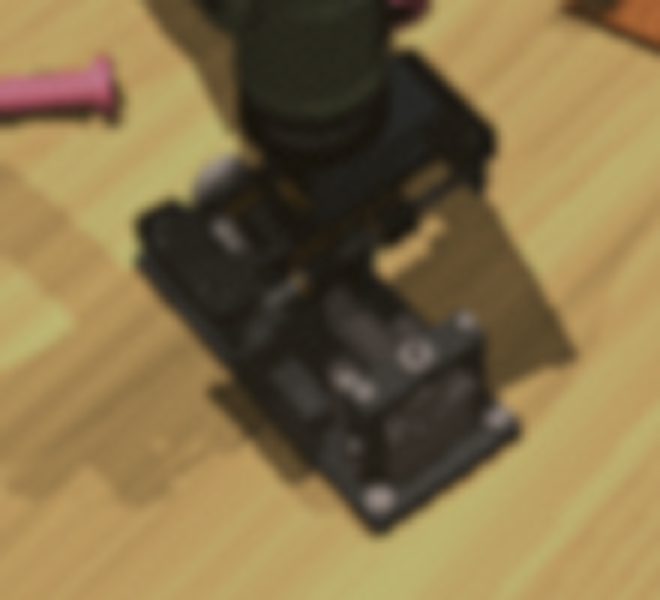

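```bash
python3 -m handwheel '{"gripper":[1,1,1,1],"offset":[[0,0,-1],[0,0,-2],[0,0,-2.5],[0,0,-2.5]],"rot":[[0,0,0],[0,0,0],[0,0,0],[0,0,0]]}'
python3 -m handwheel '{"gripper":[1,1,1],"offset":[[0,0,-1],[0,0,-1],[0,0,-1]],"rot":[[0,0,0],[0,0,0],[0,0,0]]}'
python3 -m handwheel '{"gripper":[1,1,1],"offset":[[0,0,-1],[0,0,-1],[0,0,-1]],"rot":[[0,0,0],[0,0,0],[0,0,0]]}'
python3 - <<'E'
from h import *
where(state())
E
```

```text
time_s: 11.95
ee_pos: [574.6, -158.9, 17.6]
ee_rot: [161.5, 90.0, -28.3]
force: [0.2, 0.0, -6.5]
gripper_width: 20.7
time_s: 12.2
ee_pos: [575.5, -159.1, 17.6]
ee_rot: [138.8, 90.0, -51.0]
force: [0.2, -0.1, -6.1]
gripper_width: 21.1
time_s: 12.45
ee_pos: [575.8, -159.1, 17.3]
ee_rot: [1.1, 89.9, 171.3]
force: [-0.8, 0.2, -6.0]
gripper_width: 20.8
TCP jig [10.6  1.6] z 17.3 head -9.82 F [-0.8  0.2 -6. ] T [0.06 0.28 0.03] w 20.8 t 12.45
```

```bash
python3 -m handwheel '{"gripper":[1,1,1],"offset":[[0,0,-1],[0,0,-1],[0,0,-1]],"rot":[[0,0,0],[0,0,0],[0,0,0]]}'
python3 - <<'E'
from h import *
where(state())
E
```

```text
time_s: 12.7
ee_pos: [575.8, -159.1, 17.0]
ee_rot: [-1.0, 89.8, 169.2]
force: [-4.5, 0.1, -5.7]
gripper_width: 20.9
TCP jig [10.5  1.6] z 17.0 head -9.81 F [-4.5  0.1 -5.7] T [ 0.08  0.98 -0.02] w 20.9 t 12.7
```

```bash
python3 -m handwheel '{"gripper":[1,1,1,1],"offset":[[0.7,0,0],[1.4,0,0],[2,0,0],[2,0,0]],"rot":[[0,0,0],[0,0,0],[0,0,0],[0,0,0]]}'
python3 -m handwheel '{"gripper":[1,1,1],"offset":[[0.7,0,0],[0.7,0,0],[0.7,0,0]],"rot":[[0,0,0],[0,0,0],[0,0,0]]}'
python3 - <<'E'
from h import *
where(state())
E
```

```text
time_s: 13.03
ee_pos: [575.9, -159.1, 15.5]
ee_rot: [-1.5, 89.8, 168.7]
force: [-6.1, -0.5, -3.0]
gripper_width: 20.8
time_s: 13.28
ee_pos: [575.9, -159.1, 15.2]
ee_rot: [-1.8, 89.8, 168.4]
force: [-6.4, 0.2, -0.5]
gripper_width: 20.8
TCP jig [10.6  1.7] z 15.2 head -9.82 F [-6.4  0.2 -0.5] T [ 0.24  1.23 -0.05] w 20.8 t 13.2833
```

```bash
python3 -m handwheel '{"gripper":[1,1,1],"offset":[[0.7,0,0],[0.7,0,0],[0.7,0,0]],"rot":[[0,0,0],[0,0,0],[0,0,0]]}'
python3 -m handwheel '{"gripper":[1,1,1],"offset":[[0.7,0,0],[0.7,0,0],[0.7,0,0]],"rot":[[0,0,0],[0,0,0],[0,0,0]]}'
python3 - <<'E'
from h import *
where(state())
E
```

```text
time_s: 13.53
ee_pos: [575.9, -159.1, 14.9]
ee_rot: [-2.1, 89.8, 168.1]
force: [-7.3, 1.6, 0.8]
gripper_width: 20.7
time_s: 13.78
ee_pos: [575.9, -159.1, 14.8]
ee_rot: [-1.8, 89.8, 168.4]
force: [-9.0, 1.5, 3.1]
gripper_width: 20.8
TCP jig [10.6  1.7] z 14.8 head -9.82 F [-9.   1.5  3.1] T [ 0.29  1.46 -0.11] w 20.8 t 13.7833
```

```bash
python3 -m handwheel '{"gripper":[0.5,0.5,0.5,0.5,0.5],"offset":[[0,0,0],[0,0,0],[0,0,0],[0,0,0],[0,0,0]],"rot":[[0,0,0],[0,0,0],[0,0,0],[0,0,0],[0,0,0]]}'
python3 - <<'E'
from h import *
where(state())
E
```

```text
time_s: 14.2
ee_pos: [578.5, -159.7, 14.0]
ee_rot: [172.7, 89.9, -17.1]
force: [0.3, -0.3, -0.3]
gripper_width: 45.7
TCP jig [13.3  1.5] z 14.0 head -9.82 F [ 0.3 -0.3 -0.3] T [0.02 0.   0.01] w 45.7 t 14.2
```

```bash
python3 -m handwheel '{"gripper":[0.5,0.5,0.5,0.8,1],"offset":[[-10,0,0],[-25,0,0],[-40,0,4],[-45,0,10],[-45,0,13]],"rot":[[0,0,0],[0,0,0],[0,0,0],[0,0,0],[0,0,0]]}' 30
python3 -m handwheel '{"gripper":[1,1,1,1,1],"offset":[[0,0,0],[0,0,0],[0,0,0],[0,0,0],[0,0,0]],"rot":[[0,0,0],[0,0,0],[0,0,0],[0,0,0],[0,0,0]]}'
python3 -m handwheel '{"gripper":[1,1,1,1,1],"offset":[[0,0,0],[0,0,0],[0,0,0],[0,0,0],[0,0,0]],"rot":[[0,0,0],[0,0,0],[0,0,0],[0,0,0],[0,0,0]]}'
python3 - <<'E'
from h import *
s=state();where(s)
cv2.imwrite('pics/w11.png',grab_frame('wrist')[:,:,::-1])
cv2.imwrite('pics/s11.png',grab_frame('scene')[:,:,::-1])
crop('pics/w11.png',180,60,380,260,4,'pics/w11c.png')
crop('pics/s11.png',200,190,310,290,6,'pics/s11c.png')
E
```

```text
time_s: 14.62
ee_pos: [565.3, -157.4, 60.4]
ee_rot: [171.3, 89.8, -18.5]
force: [0.3, -0.5, 0.2]
gripper_width: 35.1
time_s: 15.03
ee_pos: [564.5, -157.1, 57.9]
ee_rot: [-2.0, 90.0, 168.2]
force: [-0.0, 0.7, -0.7]
gripper_width: 1.9
time_s: 15.45
ee_pos: [564.7, -157.2, 58.4]
ee_rot: [119.8, 90.0, -70.0]
force: [0.7, 0.5, 0.2]
gripper_width: 0.7
TCP jig [-0.7  1.6] z 58.4 head -9.82 F [0.7 0.5 0.2] T [ 0.   -0.01 -0.02] w 0.7 t 15.45
```

View pics/w11c.png

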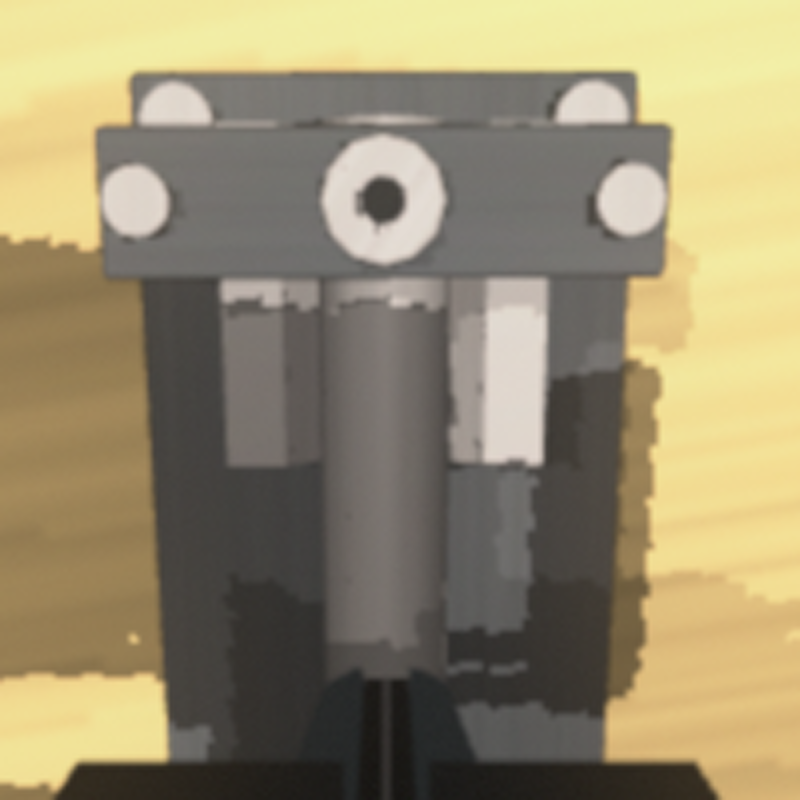

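View pics/s11c.png

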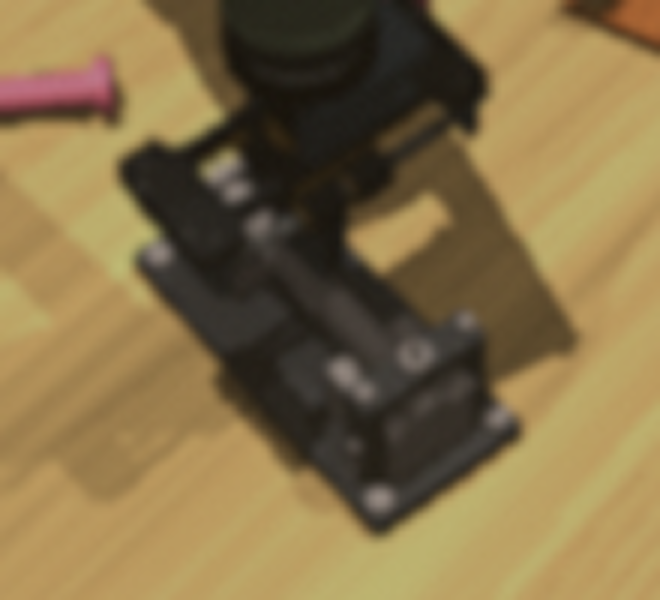

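```bash
python3 -m handwheel '{"gripper":[1,1,1,1,1],"offset":[[-30,0,0],[-65,0,20],[-90,0,45],[-100,0,70],[-100,0,80]],"rot":[[0,0,0],[0,0,0],[0,0,0],[0,0,0],[0,0,0]]}'
python3 -m handwheel '{"gripper":[1,1,1],"offset":[[0,0,0],[0,0,0],[0,0,0]],"rot":[[0,0,0],[0,0,0],[0,0,0]]}'
python3 - <<'E'
from h import *
s=state();where(s)
cv2.imwrite('pics/w12.png',grab_frame('wrist')[:,:,::-1]); np.savez('w12.npz',p=s['ee_pos'],r=s['ee_rot'])
crop('pics/w12.png',180,60,380,260,4,'pics/w12c.png')
E
```

```text
time_s: 15.97
ee_pos: [484.8, -143.5, 161.4]
ee_rot: [168.9, 89.8, -20.9]
force: [-0.7, -0.1, -0.5]
gripper_width: 0.4
time_s: 16.22
ee_pos: [486.5, -143.7, 157.4]
ee_rot: [-7.8, 90.0, 162.4]
force: [0.5, -0.8, -0.1]
gripper_width: 0.5
TCP jig [-80.1   2. ] z 157.4 head -9.82 F [ 0.5 -0.8 -0.1] T [ 0.05 -0.01  0.06] w 0.5 t 16.2167
```

View pics/w12c.png

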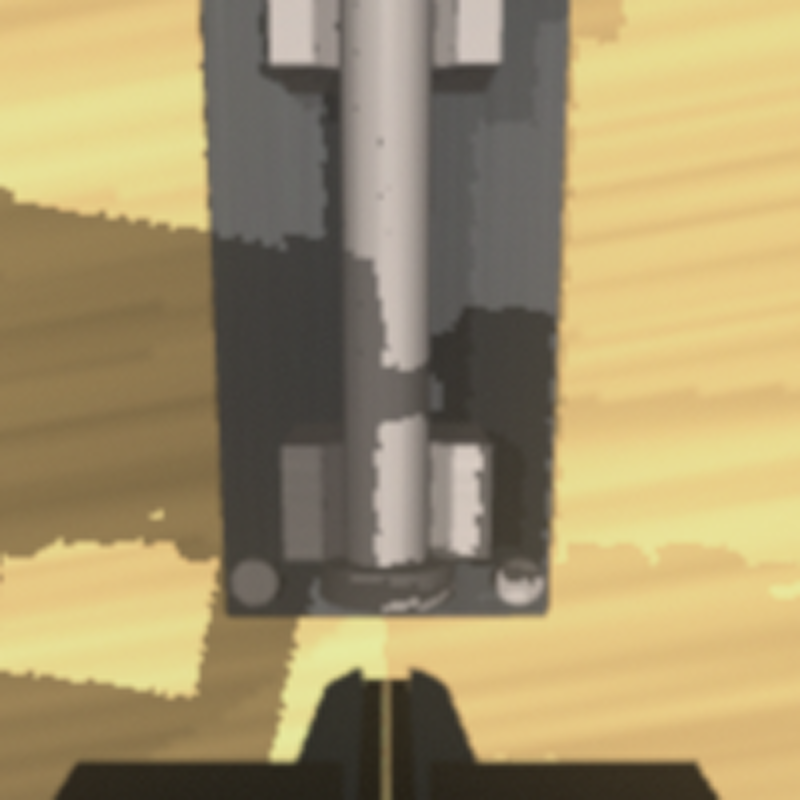

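Run:
```python
from h import *
from jig import Q,t
d=np.load('w12.npz'); s=dict(ee_pos=d['p'],ee_rot=d['r'])
P=lambda x,y,z: (proj('wrist',np.r_[Q@[x,y]+t,z],s)[0]-[180,60])*4+1.5
for n,p in dict(blkL=(-75,27,62),blkR=(-75,-27,62),blkfarL=(-45,27,62),farblk=(45,27,62),underTop=(-75,0,78.5),outerTop=(-85,0,78.5),underL=(-75,18,60.5),underR=(-75,-18,60.5),outL=(-85,18,60.5),shankTopAtShoulder=(-75,0,71.5)).items(): print(n,P(*p).round(0))
im=cv2.imread('pics/w12.png')[185:220,245:305]; cv2.imwrite('pics/w12h.png',cv2.resize(im,None,fx=12,fy=12,interpolation=cv2.INTER_CUBIC))
```

```text
blkL [285. 560.]
blkR [491. 559.]
blkfarL [282. 446.]
farblk [271.  63.]
underTop [388. 575.]
outerTop [388. 614.]
underL [320. 559.]
underR [456. 558.]
outL [321. 595.]
shankTopAtShoulder [388. 568.]
```

View pics/w12h.png

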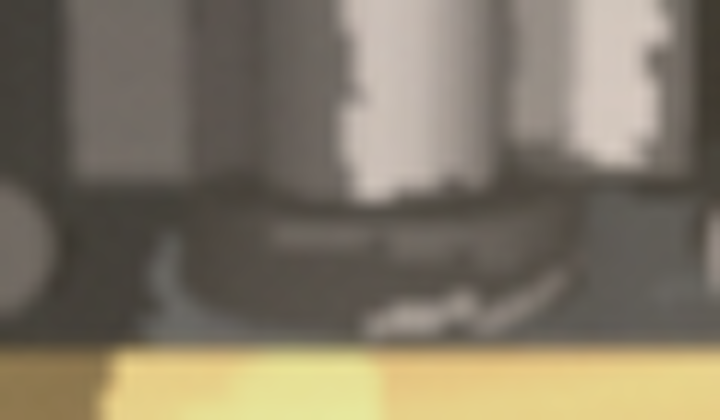

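```bash
python3 -m handwheel '{"gripper":[1,1,1,1,1],"offset":[[0,0,-35],[20,0,-65],[55,0,-80],[85,0,-80],[98,0,-80]],"rot":[[0,0,0],[0,0,0],[0,0,0],[0,0,0],[0,0,0]]}'
python3 -m handwheel '{"gripper":[1,1,1],"offset":[[4,0,0],[6,0,0],[6,0,0]],"rot":[[0,0,0],[0,0,0],[0,0,0]]}'
python3 - <<'E'
from h import *
where(state())
E
```

```text
time_s: 16.68
ee_pos: [563.4, -156.5, 54.5]
ee_rot: [-6.6, 89.5, 163.6]
force: [-0.3, 0.1, -1.1]
gripper_width: 0.1
time_s: 16.93
ee_pos: [565.4, -157.3, 54.3]
ee_rot: [165.2, 90.0, -24.6]
force: [0.1, 1.0, -0.7]
gripper_width: 0.3
TCP jig [-0.   1.6] z 54.3 head -9.82 F [ 0.1  1.  -0.7] T [-0.02  0.    0.03] w 0.3 t 16.9333
```

```bash
python3 -m handwheel '{"gripper":[1,1,1,1],"offset":[[4,0,0],[8,0,0],[8,0,0],[8,0,0]],"rot":[[0,0,0],[0,0,0],[0,0,0],[0,0,0]]}'
python3 -m handwheel '{"gripper":[1,1,1],"offset":[[1,0,0],[2,0,0],[2,0,0]],"rot":[[0,0,0],[0,0,0],[0,0,0]]}'
python3 -m handwheel '{"gripper":[1,1,1],"offset":[[1,0,0],[2,0,0],[2,0,0]],"rot":[[0,0,0],[0,0,0],[0,0,0]]}'
```

```text
time_s: 17.27
ee_pos: [564.8, -157.3, 46.9]
ee_rot: [168.5, 90.0, -21.3]
force: [-0.5, 0.6, -0.5]
gripper_width: 0.3
time_s: 17.52
ee_pos: [564.6, -157.2, 44.5]
ee_rot: [138.7, 90.0, -51.2]
force: [-0.3, 0.1, 0.2]
gripper_width: 0.2
time_s: 17.77
ee_pos: [564.5, -157.2, 42.2]
ee_rot: [1.5, 90.0, 171.7]
force: [0.2, 0.4, 1.1]
gripper_width: 0.5
```

```bash
python3 -m handwheel '{"gripper":[1,1,1],"offset":[[1,0,0],[1,0,0],[1,0,0]],"rot":[[0,0,0],[0,0,0],[0,0,0]]}'
python3 -m handwheel '{"gripper":[1,1,1],"offset":[[1,0,0],[1,0,0],[1,0,0]],"rot":[[0,0,0],[0,0,0],[0,0,0]]}'
python3 - <<'E'
from h import *
where(state())
E
```

```text
time_s: 18.02
ee_pos: [564.6, -157.2, 41.4]
ee_rot: [25.7, 90.0, -164.2]
force: [0.2, 0.3, -1.0]
gripper_width: 0.3
time_s: 18.27
ee_pos: [564.6, -157.2, 40.4]
ee_rot: [39.5, 90.0, -150.3]
force: [0.5, 0.3, 0.2]
gripper_width: 0.4
TCP jig [-0.8  1.7] z 40.4 head -9.82 F [0.5 0.3 0.2] T [0.08 0.01 0.01] w 0.4 t 18.2667
```

```bash
python3 -m handwheel '{"gripper":[1,1,1],"offset":[[1,0,0],[1,0,0],[1,0,0]],"rot":[[0,0,0],[0,0,0],[0,0,0]]}'
python3 -m handwheel '{"gripper":[1,1,1],"offset":[[1,0,0],[1,0,0],[1,0,0]],"rot":[[0,0,0],[0,0,0],[0,0,0]]}'
python3 - <<'E'
from h import *
where(state())
E
```

```text
time_s: 18.52
ee_pos: [564.8, -157.2, 39.8]
ee_rot: [167.1, 90.0, -22.7]
force: [-0.8, 0.3, 2.8]
gripper_width: 0.8
time_s: 18.77
ee_pos: [564.9, -157.3, 39.8]
ee_rot: [168.7, 89.9, -21.1]
force: [-3.1, 0.2, 8.6]
gripper_width: 0.7
TCP jig [-0.5  1.6] z 39.8 head -9.82 F [-3.1  0.2  8.6] T [ 0.21  0.44 -0.05] w 0.7 t 18.7667
```

```bash
python3 -m handwheel '{"gripper":[1,1,1],"offset":[[0.6,0,0],[1.1,0,0],[1.1,0,0]],"rot":[[0,0,0],[0,0,0],[0,0,0]]}'
python3 -m handwheel '{"gripper":[1,1,1],"offset":[[0,0,0],[0,0,0],[0,0,0]],"rot":[[0,0,0],[0,0,0],[0,0,0]]}'
python3 - <<'E'
from h import *
where(state())
E
```

```text
time_s: 19.02
ee_pos: [564.9, -157.3, 39.7]
ee_rot: [170.3, 89.9, -19.5]
force: [-3.7, 0.9, 15.0]
gripper_width: 0.4
time_s: 19.27
ee_pos: [564.9, -157.3, 39.7]
ee_rot: [169.6, 89.9, -20.2]
force: [-4.3, 1.6, 14.7]
gripper_width: 0.7
TCP jig [-0.5  1.6] z 39.7 head -9.82 F [-4.3  1.6 14.7] T [ 0.28  0.82 -0.01] w 0.7 t 19.2667
```

```bash
python3 -m handwheel '{"gripper":[1,1,1,1,1],"offset":[[0,0,0],[0,0,0],[0,0,0],[0,0,0],[0,0,0]],"rot":[[0,0,0],[0,0,0],[0,0,0],[0,0,0],[0,0,0]]}'
python3 - <<'E'
from h import *
s=state();where(s)
cv2.imwrite('pics/w13.png',grab_frame('wrist')[:,:,::-1]);cv2.imwrite('pics/s13.png',grab_frame('scene')[:,:,::-1])
a=cv2.imread('pics/w13.png')[60:260,180:380]; b=cv2.imread('pics/s13.png')[150:290,200:370]
a=cv2.resize(a,(400,400),interpolation=cv2.INTER_CUBIC); b=cv2.resize(b,(400,329),interpolation=cv2.INTER_CUBIC); b=cv2.copyMakeBorder(b,0,71,0,0,0)
cv2.imwrite('pics/f13.png',np.hstack([a,b]))
E
```

```text
time_s: 19.68
ee_pos: [564.9, -157.3, 39.7]
ee_rot: [170.5, 89.9, -19.3]
force: [-2.9, 0.6, 14.3]
gripper_width: 0.2
TCP jig [-0.5  1.6] z 39.7 head -9.82 F [-2.9  0.6 14.3] T [0.28 0.78 0.  ] w 0.2 t 19.6833
```

View pics/f13.png

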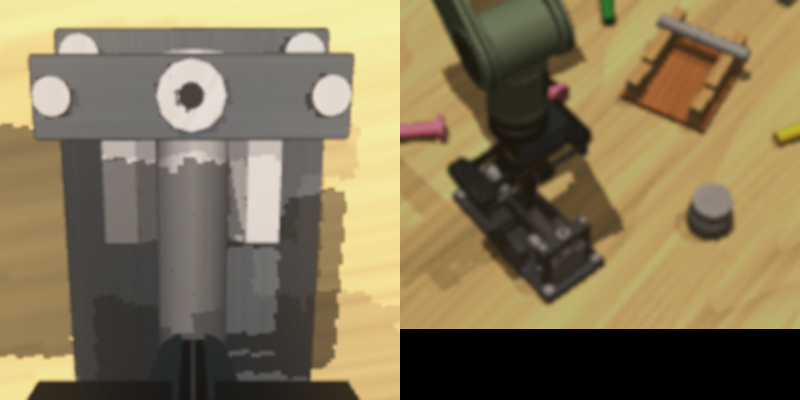

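The pin (columns 159–226, centre about 192) lies centred between the V-block edges (102–281) and under the bridge. The bar is still on the rack, the jar has not moved, and the push is steady at about 14.5 N.

Run:
```python
from workcell import *
print(job_done()); s=state(); print(s['force'],s['time_s'])
```

```text
the job is handed in; nothing more can be done
None
the job is handed in; nothing more can be done
```

I lifted the headed pin off the rack and fed it plain end first under the bridge until the head met the near V-block. I lowered it into both Vs and released it. With the fingers shut, I then pressed it down midway between the blocks and handed the job in at about 20 s, still pressing.

**Seating:**
- Feeding stopped with about 4.5 N of resistance, at jig x 10.5 mm against 10.9 mm expected.
- The head's edges in the picture fell within about 1 mm of the calculated home position, with no visible gap.
- The shank was centred in both blocks to within about 1 mm.

**Pressing:**
- The last readings were 14.3 to 15.0 N downward.
- There was also a 3 to 4 N sideways push in the direction that keeps the head home.
- That both faces of both Vs bear is inferred from the centring, height and force; I did not see it directly.

**What went wrong or disagreed:**
- The first grasp closed on nothing. The real fingertips sit about 30 mm behind the stated tool point. I lowered by that much and the second grasp held.
- Contact on top of the pin also came about 32 mm above the reported tool height, which agrees with this offset.
- The force and position readings are noisy, by roughly 1 N and 1 mm.

**Surroundings:** the last scene picture shows the bar still on the rack and the jar in place. The arm did not go near the hammer or hacksaw, but I did not check them again at the end.

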